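# Drive the last cover screw of the packing-bench control box

## Task

Take the yellow flat-blade screwdriver out of the blue rack, set its blade in the slot of the one cover screw that still stands proud on the grey control box, and drive that screw clockwise fully home until it is just snug, keeping a gentle push on the bit and never forcing it, since the thread is plastic. Do not let the bit gouge the cover and do not touch the screw with the fingers; then stand the screwdriver back in its free rack hole and leave everything else on the bench alone.

Things in the scene. Friction and masses are not known exactly. Their poses are not given: they have to be found in the camera images.
- control_box: Light grey plastic enclosure bolted to the bench, 140 x 190 mm (its x, y) and 75 mm high to the flat top of its cover; origin at the centre of its underside, z up. Cover screws at x = +-52, y = +-77 mm; the one at x = -52, y = +77 mm stands proud (screw), the other three are home. Lamps and a selector switch in the middle of the cover rise up to 16 mm above it.
- screw: The proud cover screw: white nylon, round head 18 mm across and 7 mm high with a straight slot 13 mm long, 3.4 mm wide and 4 mm deep, closed at both ends. Origin under the middle of the head, z up along its axis, x along the slot (it turns with the screw). When home the head lies on the cover and the origin is at the cover's top.
- screw_slot (a point): Middle of the slot at the level of the head's top face (7 mm above screw's origin; the slot's floor is 4 mm below this point); x along the slot, z up. It sinks 7.5 mm per turn as the screw is driven.
- screw_turn (a joint): Screw angle in rad: 0 = fully home (hard stop, slot along the control box's x axis), negative = still to be turned clockwise seen from above; starts at -3.2 to -2.2. Coarse thread, 7.5 mm per turn; stays where it is left. Takes 0.06 to 0.1 N m to turn; at the stop the torque climbs within 0.2 rad of further turning of the driver: 0.15 N m is snug, over 0.25 N m is forcing it.
- driver: The yellow flat-blade screwdriver, 0.12 kg, standing upright, handle up. Origin at the middle of the handle's lower face, z up along its axis, x along the width of the blade. Handle 26 x 26 mm square (faces square to x and y) and 85 mm long, from z = 0 to 85 mm; round shank 7 mm thick below; flat blade 10 mm wide (x), 2 mm thick (y), the last 13 mm; tip at z = -75 mm.
- driver_tip (a point): Middle of the blade's lower edge, on the screwdriver's axis, 75 mm below the handle's lower face; axes as driver. In the slot the blade has about 0.14 rad of rotary play and 0.7 mm to either side, and the held driver gives a little more in the grip.
- rack: Blue sheet-steel screwdriver rack fixed to the bench, 64 x 240 mm (x, y), its top plate at 95 mm; origin at the centre of its underside, z up. Three round holes of 15 mm through the 5 mm top plate at y = -80, 0 and +80 mm, x = 0; the plate is open below. A screwdriver stands with its shank through a hole and its handle's lower face on the plate (origin 95 mm above the rack's). All three holes are taken at the start; which one holds the yellow one varies.
- cross_driver: Red-handled cross-tip screwdriver in another hole of the rack, handle the same size as the yellow one; to be left alone.
- nut_driver: Blue-handled nut driver in another hole of the rack, handle the same size; to be left alone.
- tape_roll: Roll of brown tape lying flat, 100 mm across, 48 mm high; origin at the centre of its underside; to be left alone.
- marker: Marker pen lying, 125 x 16 mm; to be left alone.
- safety_knife: Orange safety knife lying, 165 x 26 x 16 mm; to be left alone.
- glue_bottle: Bottle 56 mm across, 150 mm high, origin under its foot; to be left alone.
- small_carton: Closed carton 160 x 120 x 90 mm; to be left alone.
- stapler: Red and black stapler 150 x 36 x 45 mm; to be left alone.

How it is judged:
On the way, in this order (a step that is already met when the one before it is completed fails the run):
1. the screwdriver's blade is seated in the slot of the proud screw, upright (horizontal distance between driver_tip and screw_slot below 0.003 m and z of driver_tip in the frame of screw_slot below -0.0025 m and angle between driver's own z axis and vertical below 0.15 rad), for 0.1 s.
2. the screw is driven home (within 0.1 rad of its stop) with the blade still in the slot (value of joint screw_turn above -0.1 rad and horizontal distance between driver_tip and screw_slot below 0.004 m and z of driver_tip in the frame of screw_slot below -0.0015 m), for 0.1 s.
At the end, for the whole second after the job is handed in: The screw is home (screw_turn above -0.1 rad), and the yellow screwdriver stands upright (within 0.1 rad), at rest and released, in its rack hole, its handle's lower face on the plate (91 to 98 mm above the rack's underside, within 10 mm of the row of holes) (value of joint screw_turn above -0.1 rad and angle between driver's own z axis and vertical below 0.1 rad and z of driver in the frame of rack between 0.091 and 0.098 m and x of driver in the frame of rack between -0.01 and 0.01 m and y of driver in the frame of rack between -0.09 and 0.09 m and linear speed of driver below 0.02 m/s and contact force between the fingers and driver below 0.1 N); the robot touches nothing.
It fails at once if the screw is forced: more than 60 N between screwdriver and screw (contact force between driver and screw above 60 N).
It fails at once if the bit gouges the box: more than 8 N between screwdriver and control box (contact force between driver and control_box above 8 N).
It fails at once if the fingers or the arm touch the screw (contact force between any of the fingers, the arm and screw above 0.5 N).
It fails at once if another driver is moved by more than 15 mm or tipped by more than 0.3 rad (distance of any of cross_driver, nut_driver from where it was at the start of the episode above 0.015 m or angle between any of cross_driver, nut_driver's own z axis and vertical above 0.3 rad).
It fails at once if another thing on the bench is moved by more than 20 mm (distance of any of tape_roll, marker, safety_knife, glue_bottle, small_carton, stapler from where it was at the start of the episode above 0.02 m).
It also fails if it takes over 70 s, if anything falls off the work surface, if the arm or the gripper's body presses on something with over 40 N, if the wrist force passes 120 N, or if a joint passes its speed limit or range.

## Robot

A 6-joint arm with a two-finger parallel gripper is mounted at the origin on the work surface. World frame = base frame: x ahead of the robot, y to its left, z up, the work surface at z = 0. Lengths are in m, angles in rad, forces in N, time in s.
With the tool pointing down it reaches from about 0.375 to 0.975 m from the base axis. Payload 3.8 kg.
Tool frame: the origin (TCP) lies at the very end of the fingers, on their centre line; the grasp point (between the pads) lies behind it (bot.tcp_to_grasp is the y of the grasp point in the tool frame, in m); y points along the fingers, z is the direction in which the jaws open and shut, and the axes are right-handed (so a half turn about y gives the same grasp; the last joint's range is limited). The gripper opens to 85 mm and grips with 20 to 120 N. Pads are 22 mm wide; open, the fingers measure 114 mm over their backs; the gripper's body (76 mm by 85 mm) begins 54 mm behind the grasp point. The pads swing forward as they close: fully open they stand 13 mm farther back than shut.
Start: joints at [1.276, 0.264, 1.604, -0, 1.274, -0.037], TCP at [0.172, 0.653, 0.2] pointing down, gripper open.
Joint ranges: [-2.63, 2.63], [-0.94, 2.18], [0.31, 2.57], [-1.31, 4.45], [0, 2.66], [-2.55, 2.55]. Speed limits (rad/s): [2.57, 2.57, 3.14, 3.14, 3.14, 3.14].

## Interface

Orientations are given as a rotation vector (axis times angle).
In Python, from workcell import bot, optics, workorder gives the robot as it stands.
- The arm moves only by the shell command python3 -m handwheel 'ROWS' [FORCE]. ROWS is JSON, a list of rows, each a list of 7 numbers: the shift along the tool's x, y, z in m, then the turn, a rotation vector about the tool's x, y, z in rad, then the opening, from 0 (shut) to 1 (fully open). A call has 1 to 8 rows; each row shifts and turns the commanded pose from where the row before left it, along the tool's axes as they then stand; what a row does not reach is not made up. A row lasts 1/8 s, in which the tool goes at most 62.5 mm and 10.7 degrees, less where a joint would pass 70% of its speed; a pose out of reach is approached as far as the arm can. A call with a gripper value outside its range is refused whole. The fingers move at their own pace and stop on an object; FORCE is the grip in N (left out, the last holds). Time passes only in rows, so rows that do not move let the fingers close. It gives the time, the measured TCP pose, the force and the opening at its end, in the units of the state.
- bot.read_state(): the state, without advancing time (a new reading comes with each control period).
- optics.read_camera(name): name is "side" or "top"; returns a dict with "image" (400x640x3 uint8, red, green, blue), "z_map" (400x640 float32, m along the optical axis (not along the pixel's ray), 0 where there is no reading), "mtx" (3x3 intrinsics, pixels), "dist" ([k1, k2, p1, p2, k3] as OpenCV has them; the pictures are not rectified), "world_from_camera" (4x4, takes a point from camera to world coordinates). Camera axes: x right, y down, z forward; pixel columns grow to the right and rows downward; lengths in m; the calibration is good to about 2 mm. A picture is of the moment at which its call begins.
- workorder.finish_job(): hands the job in, once; it reports no verdict.
The state is a dict: "time": time; "q": joint angles; "joint_vel": joint speeds; "joint_torque": joint torques, N m; "tool_pos": TCP position; "tcp_rot": TCP orientation; "wrist_force": force on the tool from outside, world axes, zero at the start; "torque": the same for the moment, N m; "width": opening from 0.0 (shut) to 1.0 (fully open).
Only numpy, scipy, OpenCV 4.12 (cv2) and the standard library are available. Lean on these libraries where they do the work, as an engineer would, in place of code of your own. Each camera call takes 0.05 s, during which the arm holds its last target.

## Working session

There is one attempt and no reset: what is moved stays moved. The work goes in short steps, Python scripts to look and compute and a shell command to move; the robot and the scene stay as the last step left them, time stands still between calls to the robot, and variables do not carry over. Pictures are saved under pics/ and viewed, and the job is handed in when it is done.

```bash
ls; mkdir -p pics
python3 - <<'E'
from workcell import bot, optics
import cv2,numpy as np
print(bot.read_state(), bot.tcp_to_grasp)
for n in("side","top"):
    c=optics.read_camera(n); cv2.imwrite(f"pics/{n}0.png",c["image"][:,:,::-1]); np.savez(f"{n}0.npz",**c)
    print(n,c["mtx"],c["dist"],c["world_from_camera"])
E
```

```text
pics
{'time': 0.0, 'q': array([ 1.27609831e+00,  2.64796223e-01,  1.60539380e+00, -1.02564597e-05,
        1.27369829e+00, -3.69492590e-02]), 'joint_vel': array([ 4.80122156e-04, -2.43458275e-05,  1.21102193e-03, -5.59772561e-05,
       -2.09454856e-03, -7.15349401e-04]), 'joint_torque': array([ 1.00832767e-03, -5.15093815e+01, -3.67323625e+01, -6.44406555e-05,
        1.28083443e-02,  1.34170281e-05]), 'tool_pos': array([0.1718618 , 0.65191435, 0.1990224 ]), 'tcp_rot': array([-1.56357814,  0.20268536, -0.20210382]), 'wrist_force': array([0.06648239, 0.22558633, 0.0669855 ]), 'torque': array([-0.03014254,  0.0339059 , -0.01065756]), 'width': 1.0025420304190253} -0.0187
side [[383.99882288   0.         317.84807136]
 [  0.         383.99882288 206.08779323]
 [  0.           0.           1.        ]] [-0.0798806  0.         0.         0.         0.       ] [[-0.99159752 -0.10701838  0.07267343  0.5120043 ]
 [-0.1284607   0.74844299 -0.65063887  0.66229248]
 [ 0.0152384  -0.65450757 -0.75590187  0.85919141]
 [ 0.          0.          0.          1.        ]]
top [[363.94007512   0.         317.69801781]
 [  0.         363.94007512 201.35995439]
 [  0.           0.           1.        ]] [-0.03843517  0.          0.          0.          0.        ] [[-0.02700352 -0.99317726  0.1134449   0.44219704]
 [-0.99928856  0.02980874  0.02310419 -0.02202955]
 [-0.02632821 -0.1127403  -0.99327562  1.32288139]
 [ 0.          0.          0.          1.        ]]
```

View pics/side0.png

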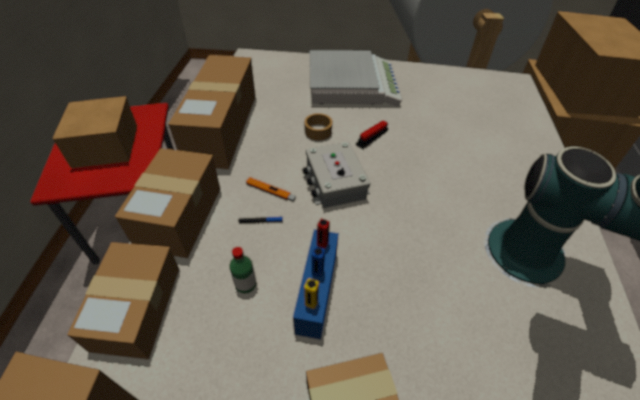

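View pics/top0.png

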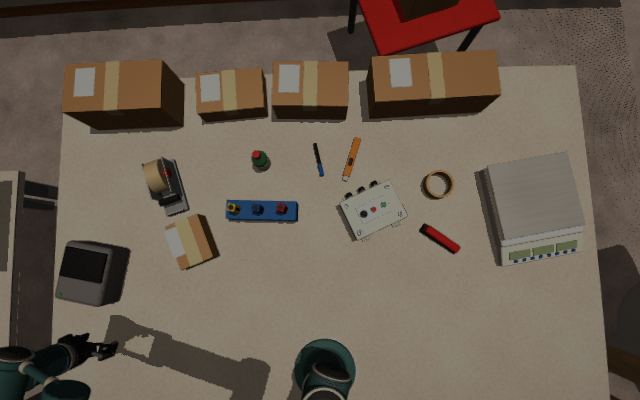

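The side view shows the yellow driver at about (312,294) in the near rack hole and the grey box at (337,175). In the top view the yellow driver is at (232,208), the rack runs from 226 to 298, and the box is at (374,210). I'll zoom in next.

```bash
cat > h.py <<'E'
import numpy as np,cv2
def load(n,tag="0"): return dict(np.load(f"{n}{tag}.npz"))
def ray(c,uv):
    p=cv2.undistortPoints(np.array(uv,float).reshape(-1,1,2),c["mtx"],c["dist"]).reshape(-1,2)
    d=np.c_[p,np.ones(len(p))]@c["world_from_camera"][:3,:3].T
    return c["world_from_camera"][:3,3],d
def onz(c,uv,z):
    o,d=ray(c,uv); return o+d*((z-o[2])/d[:,2])[:,None]
def pts(c):
    # world point per pixel from z_map
    h,w=c["z_map"].shape; v,u=np.mgrid[:h,:w]
    o,d=ray(c,np.c_[u.ravel(),v.ravel()]); return (o+d*c["z_map"].reshape(-1,1)).reshape(h,w,3)
def proj(c,P):
    T=np.linalg.inv(c["world_from_camera"]); r,_=cv2.Rodrigues(T[:3,:3])
    return cv2.projectPoints(np.array(P,float).reshape(-1,1,3),r,T[:3,3],c["mtx"],c["dist"])[0].reshape(-1,2)
E
python3 - <<'E'
from h import *
c=load("top")["image"][:,:,::-1]; s=load("side")["image"][:,:,::-1]
g=lambda i,f:np.clip(i.astype(float)*f,0,255).astype(np.uint8)
cv2.imwrite("pics/tbox.png",g(cv2.resize(c[170:250,330:420],None,fx=8,fy=7.5,interpolation=cv2.INTER_CUBIC)[:600],1.5))
cv2.imwrite("pics/track.png",g(cv2.resize(c[190:230,215:310],None,fx=8,fy=8,interpolation=cv2.INTER_CUBIC),1.5))
cv2.imwrite("pics/sbox.png",g(cv2.resize(s[135:210,290:380],None,fx=8,fy=8,interpolation=cv2.INTER_CUBIC),1.3))
cv2.imwrite("pics/srack.png",g(cv2.resize(s[215:340,280:350],None,fx=4.8,fy=4.8,interpolation=cv2.INTER_CUBIC),1.3))
E
```

```text
(no output)
```

View pics/tbox.png

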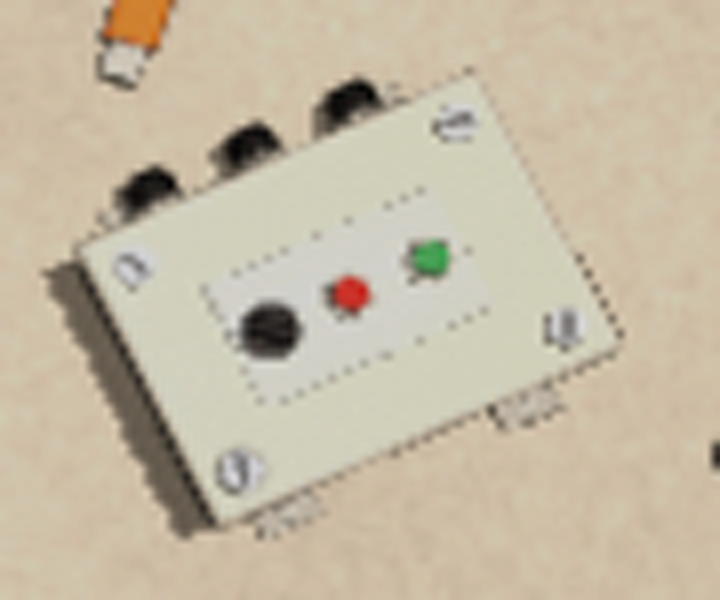

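View pics/track.png

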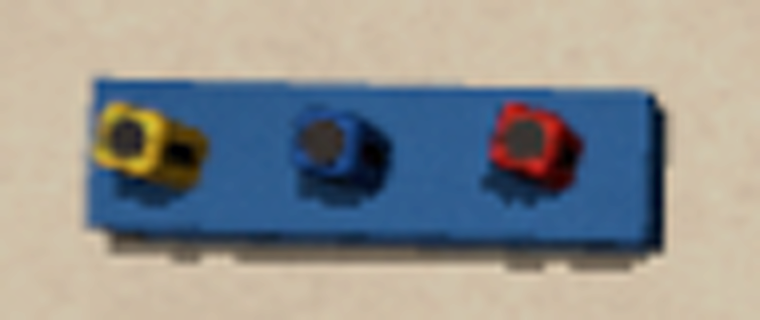

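View pics/sbox.png

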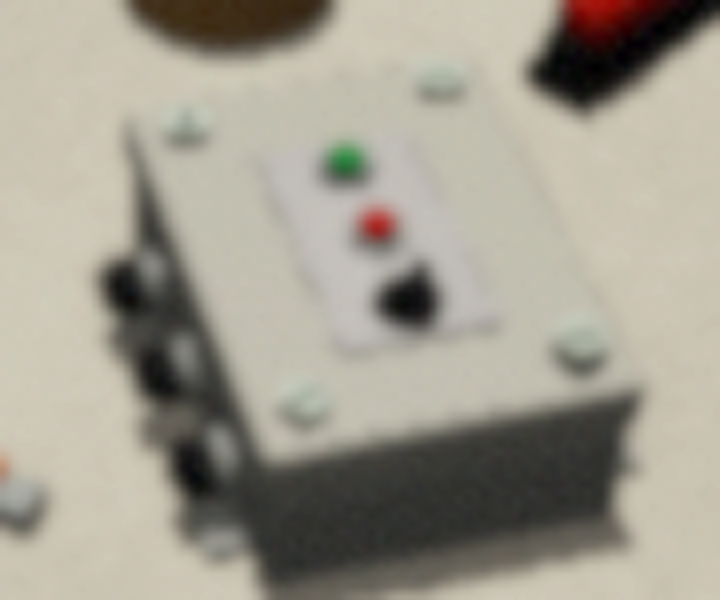

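View pics/srack.png

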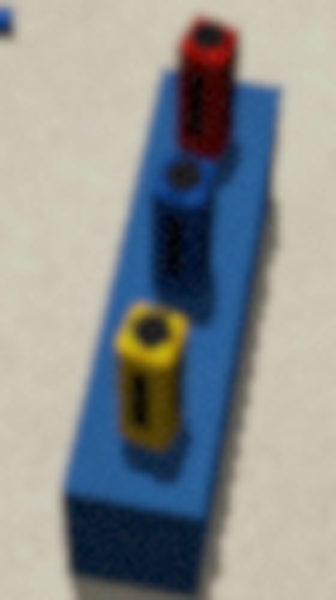

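```bash
cat > meas.py <<'E'
from h import *
t=load("top"); s=load("side")
def fitrect(mask):
    cs,_=cv2.findContours(mask,cv2.RETR_EXTERNAL,cv2.CHAIN_APPROX_NONE)
    return max(cs,key=cv2.contourArea)
for n,c in (("top",t),("side",s)):
    P=pts(c); z=c["z_map"]; hsv=cv2.cvtColor(c["image"],cv2.COLOR_RGB2HSV)
    H,S,V=[hsv[...,i].astype(int) for i in range(3)]
    if n=="top": box=(slice(165,255),slice(325,425)); rk=(slice(185,235),slice(215,312))
    else: box=(slice(135,212),slice(290,385)); rk=(slice(215,342),slice(280,350))
    B=P[box].reshape(-1,3); m=(np.abs(B[:,2]-.075)<.006)
    r=cv2.minAreaRect((B[m,:2]*1000).astype(np.float32)); print(n,"cover",m.sum(),np.median(B[m,2]),r)
    R=P[rk].reshape(-1,3); blue=((H>100)&(H<125)&(S>100))[rk].ravel(); m=blue&(np.abs(R[:,2]-.095)<.006)
    r=cv2.minAreaRect((R[m,:2]*1000).astype(np.float32)); print(n,"rack",m.sum(),np.median(R[m,2]),r)
    yel=((H>18)&(H<35)&(S>130)&(V>70))[rk].ravel(); tp=yel&(R[:,2]>.174)&(R[:,2]<.188)
    print("yellow",yel.sum(),"z pct",np.percentile(R[yel,2],[5,50,95]), "top mean",R[tp].mean(0) if tp.any() else 0,tp.sum())
    # whole handle top: any points near z .18 near yellow
    m=(np.abs(R[:,2]-.18)<.006); 
    k=cv2.kmeans(R[m,:2].astype(np.float32),3,None,(3,100,1e-5),10,cv2.KMEANS_PP_CENTERS)
    for i in range(3):
        q=R[m][k[1].ravel()==i]; print("  handle top",q.mean(0),len(q),cv2.minAreaRect((q[:,:2]*1000).astype(np.float32)))
E
python3 meas.py
```

```text
top cover 2140 0.0758899512278507 ((552.1232299804688, -182.04177856445312), (144.2409210205078, 193.8399200439453), 23.65920639038086)
top rack 951 0.09622885978251894 ((560.1654052734375, 202.08963012695312), (237.439697265625, 63.951942443847656), 87.18073272705078)
yellow 41 z pct [0.17091169 0.18017575 0.18549454] top mean [0.56234409 0.28057988 0.1808404 ] 37
  handle top [0.56288847 0.28288732 0.18069456] 60 ((563.3518676757812, 283.7350769042969), (26.05434799194336, 24.02110481262207), 74.52159881591797)
  handle top [0.55799597 0.12414379 0.17988966] 62 ((557.9318237304688, 124.12590026855469), (26.194643020629883, 25.208162307739258), 69.4260025024414)
  handle top [0.55889413 0.2037076  0.1804586 ] 64 ((559.2080078125, 204.67547607421875), (26.514978408813477, 22.918872833251953), 89.89738464355469)
side cover 2045 0.07456523532062853 ((554.056396484375, -181.6055908203125), (144.96434020996094, 197.91880798339844), 23.580034255981445)
side rack 1445 0.0951224319449554 ((560.9326171875, 203.73660278320312), (239.55349731445312, 61.077003479003906), 86.97034454345703)
yellow 114 z pct [0.17102324 0.17931245 0.1822059 ] top mean [0.56343925 0.28671327 0.17931779] 101
  handle top [0.55999914 0.12711914 0.17877227] 100 ((559.8363647460938, 125.4547119140625), (25.628311157226562, 24.75417709350586), 65.37892150878906)
  handle top [0.56466794 0.2847834  0.17964455] 154 ((565.2294311523438, 283.4285888671875), (24.808412551879883, 25.776596069335938), 73.57189178466797)
  handle top [0.56115284 0.20679159 0.17878943] 123 ((561.5698852539062, 205.32171630859375), (25.505475997924805, 25.2917537689209), 80.5411376953125)
```

Run:
```python
from h import *
from scipy.spatial.transform import Rotation as R
from workcell import bot
st=bot.read_state(); M=R.from_rotvec(st["tcp_rot"]).as_matrix(); print(M.round(3)); print([a for a in dir(bot) if a[0]!='_'])
print("yaw z",np.degrees(np.arctan2(M[1,2],M[0,2])), "x",np.degrees(np.arctan2(M[1,0],M[0,0])))
c0=np.array([.553,-.182]);
for n in("top","side"):
    c=load(n);P=pts(c);d=np.hypot(P[...,0]-.4746,P[...,1]+.132)
    m=(d<.014)&(P[...,2]>.0805)&(P[...,2]<.1); q=P[m]
    print(n,m.sum(),q.mean(0),np.median(q[:,2]),q.max(0)-q.min(0))
    i=c["image"]; p=proj(c,[[.4746,-.132,.084]])[0].round().astype(int);print(p)
    k=i[p[1]-10:p[1]+11,p[0]-10:p[0]+11,::-1]; k=cv2.normalize(k,None,0,255,cv2.NORM_MINMAX)
    cv2.imwrite(f"pics/screw_{n}.png",cv2.resize(k,(500,500),interpolation=cv2.INTER_CUBIC))
```

```text
[[ 0.967 -0.001  0.255]
 [-0.255 -0.002  0.967]
 [-0.    -1.    -0.002]]
['MotionError', 'read_state', 'tcp_to_grasp']
yaw z 75.22917923317463 x -14.770828607083361
top 25 [ 0.47388454 -0.13262995  0.08591019] 0.08514553629032773 [0.01702575 0.01672016 0.01059319]
[360 232]
side 30 [ 0.47609822 -0.1318106   0.08312533] 0.08318095313099666 [0.01739577 0.01759733 0.00655977]
[362 177]
```

View pics/screw_top.png

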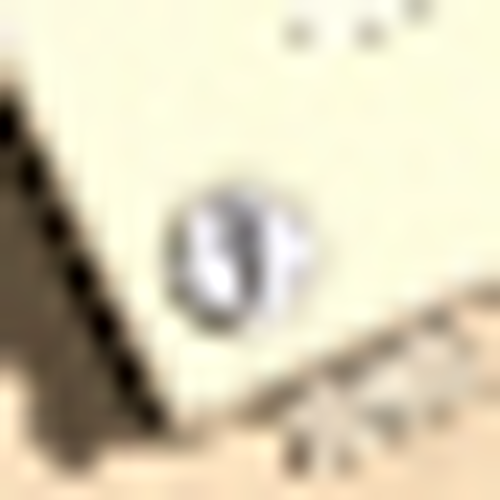

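View pics/screw_side.png

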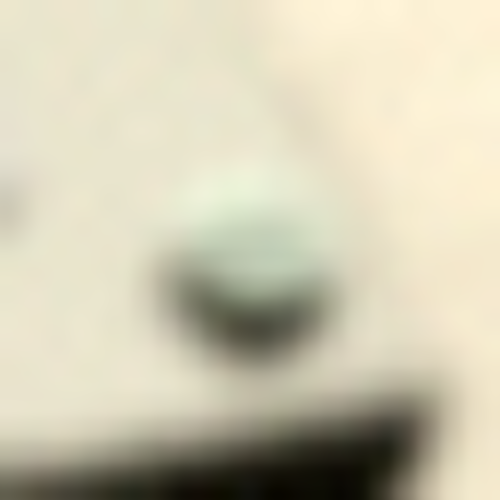

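Run:
```python
from h import *
out=[]
for n,z in(("top",.0845),("side",.0845)):
    c=load(n); g=np.mgrid[-14:14.01:.1,-14:14.01:.1]/1000
    # world aligned: up=+x, left=+y
    X=.4755-g[0]; Y=-.132-g[1]
    uv=proj(c,np.stack([X,Y,0*X+z],-1).reshape(-1,3)).astype(np.float32).reshape(*X.shape,2)
    k=cv2.remap(cv2.cvtColor(c["image"],cv2.COLOR_RGB2GRAY),uv[...,0],uv[...,1],cv2.INTER_CUBIC)
    k=cv2.normalize(k,None,0,255,cv2.NORM_MINMAX,dtype=cv2.CV_8U); out.append(cv2.resize(k,(400,400)))
cv2.imwrite("pics/slot.png",np.hstack(out))
```

```text
(no output)
```

View pics/slot.png

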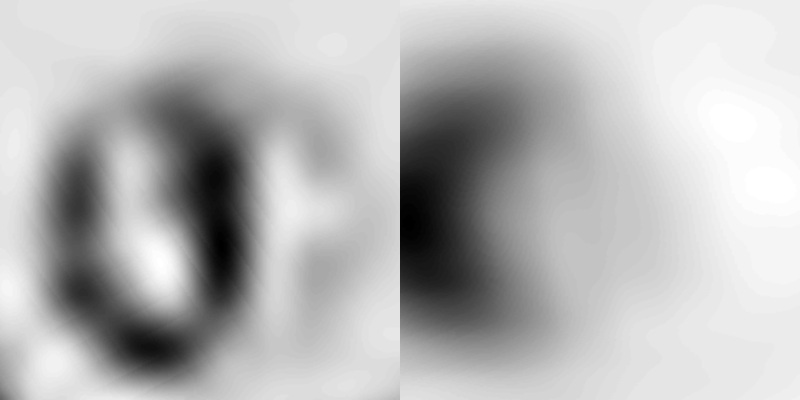

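Depth and rays agree between the two cameras. The rack is centred at about (0.5605, 0.203), and the yellow handle at (0.5643, 0.2835) matches its hole, with faces at 74°/-16°. The box is at (0.553, -0.182), yaw 23.6°, which puts the proud screw at about (0.475, -0.132). Now moving above the driver.

```bash
python3 -m handwheel '[[0,-0.05,0,0,0,0,0.75],[0,-0.05,0,0,0,0,0.75],[0.047,0,-0.0256,0,0,0,0.75],[0.047,0,-0.0256,0,0,0,0.75],[0.047,0,-0.0256,0,0,0,0.75],[0.047,0,-0.0256,0,0,0,0.75],[0.047,0,-0.0256,0,0,0,0.75],[0.047,0,-0.0256,0,0,0,0.75]]' 30
python3 -m handwheel '[[0.047,0,-0.0256,0,0,0,0.75],[0.047,0,-0.0256,0,0,0,0.75],[0.047,0,-0.0256,0,0,0,0.75],[0.047,0,-0.0256,0,0,0,0.75],[0,0,0,0,0.02,0,0.75],[0,0,0,0,0,0,0.75]]'
cat > st.py <<'E'
from h import *
import sys
from scipy.spatial.transform import Rotation as R
from workcell import bot
st=bot.read_state(); M=R.from_rotvec(st["tcp_rot"]).as_matrix()
print("t",st["time"],"pos",st["tool_pos"].round(4),"yaw",np.degrees(np.arctan2(M[1,2],M[0,2])).round(2),"tilt xz",M[2,0].round(4),M[2,2].round(4),"q6",st["q"][5].round(3),"F",st["wrist_force"].round(2),"T",st["torque"].round(3),"w",round(st["width"],3))
if len(sys.argv)>1:
    tg=np.array([float(x) for x in sys.argv[1:4]]); d=tg-st["tool_pos"]; print("shift tool",(M.T@d).round(4))
E
python3 st.py .5643 .2835 .27
```

```text
time: 1.1
tool_pos: [0.4064, 0.4307, 0.2999]
tcp_rot: [-1.562, 0.203, -0.202]
wrist_force: [-0.7, 1.3, 0.7]
width: 0.753
time: 1.85
tool_pos: [0.5609, 0.2853, 0.2997]
tcp_rot: [-1.56, 0.22, -0.217]
wrist_force: [0.2, 0.6, 0.1]
width: 0.753
t 1.85 pos [0.5609 0.2853 0.2997] yaw 74.04 tilt xz -0.0015 -0.0004 q6 -0.862 F [0.19 0.56 0.08] T [ 0.02   0.024 -0.023] w 0.753
shift tool [ 0.0038  0.0297 -0.0007]
```

```bash
python3 -m handwheel '[[0.004,0.04,-0.001,0,0,0,0.75],[0,0.04,0,0,0,0,0.75],[0,0.04,0,0,0,0,0.75],[0,0.03,0,0,0,0,0.75],[0,0.01,0,0,0,0,0.75],[0,0,0,0,0,0,0.75]]' 30; python3 st.py .5643 .2835 .14
python3 - <<'E'
from h import *
from workcell import optics
o=[]
for n,b in(("side",(200,260)),("top",(160,180))):
    c=optics.read_camera(n);np.savez(n+"1.npz",**c); o.append(cv2.resize(c["image"][b[0]:b[0]+110,b[1]:b[1]+110,::-1],(400,400),interpolation=cv2.INTER_CUBIC))
cv2.imwrite("pics/pre.png",np.hstack(o))
E
```

```text
time: 2.6
tool_pos: [0.564, 0.2841, 0.1402]
tcp_rot: [-1.56, 0.218, -0.216]
wrist_force: [-0.0, 1.5, -0.0]
width: 0.752
t 2.6 pos [0.564  0.2841 0.1402] yaw 74.17 tilt xz -0.0008 -0.0004 q6 -0.868 F [-0.04  1.52 -0.  ] T [ 0.023 -0.015  0.021] w 0.752
shift tool [ 0.0004  0.0002 -0.0005]
```

View pics/pre.png

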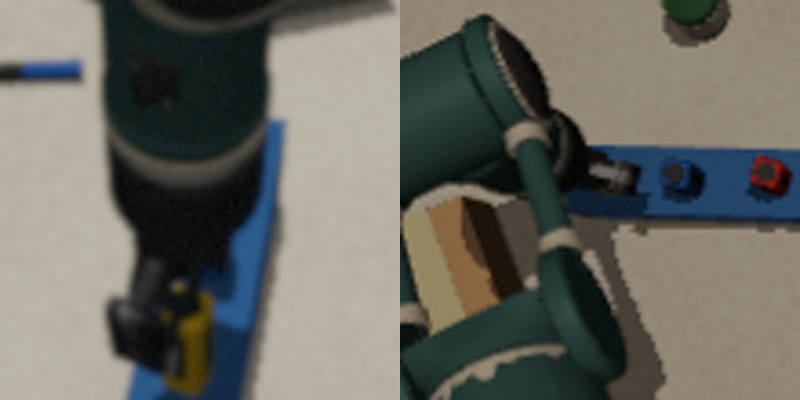

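The fingers are around the yellow handle, with one finger at about (140,320) in the left half and the handle at (190,340). Closing now.

```bash
python3 -m handwheel '[[0,0,0,0,0,0,0.25],[0,0,0,0,0,0,0.25],[0,0,0,0,0,0,0.15],[0,0,0,0,0,0,0.15],[0,0,0,0,0,0,0.1],[0,0,0,0,0,0,0.1]]' 40; python3 st.py
```

```text
time: 3.45
tool_pos: [0.5657, 0.2834, 0.1418]
tcp_rot: [-1.559, 0.217, -0.22]
wrist_force: [-0.1, -0.9, 5.6]
width: 0.288
t 3.45 pos [0.5657 0.2834 0.1418] yaw 74.08 tilt xz 0.0017 0.0012 q6 -0.868 F [-0.09 -0.94  5.65] T [-0.095  0.106  0.004] w 0.288
```

```bash
python3 -m handwheel '[[0,-0.005,0,0,0,0,0.1],[0,-0.01,0,0,0,0,0.1],[0,-0.025,0,0,0,0,0.1],[0,-0.03,0,0,0,0,0.1],[0,-0.03,0,0,0,0,0.1],[0,-0.03,0,0,0,0,0.1],[0,0,0,0,0,0,0.1],[0,0,0,0,0,0,0.1]]'; python3 st.py
cat > look.py <<'E'
from h import *
from workcell import optics
import sys
tag=sys.argv[1]; o=[]
for n,p in zip(("side","top"),(sys.argv[2:4],sys.argv[4:6])):
    c=optics.read_camera(n);np.savez(n+tag+".npz",**c); u,v=map(int,p)
    o.append(cv2.resize(np.clip(c["image"][max(v-40,0):v+40,max(u-40,0):u+40,::-1]*1.3,0,255),(400,400),interpolation=cv2.INTER_CUBIC))
cv2.imwrite(f"pics/l{tag}.png",np.hstack(o))
E
python3 - <<'E'
from h import *
for n in("side","top"): print(n,proj(load(n),[[.5657,.2834,.14],[.5657,.2834,.24]]))
E
python3 look.py 2 312 300 232 208
```

```text
time: 4.45
tool_pos: [0.5643, 0.283, 0.2691]
tcp_rot: [-1.561, 0.219, -0.217]
wrist_force: [-0.1, -0.5, -1.3]
width: 0.281
t 4.45 pos [0.5643 0.283  0.2691] yaw 74.09 tilt xz -0.0013 -0.0011 q6 -0.868 F [-0.07 -0.53 -1.27] T [0.005 0.    0.021] w 0.281
side [[310.3689805  293.4376162 ]
 [310.37749433 267.92276364]]
top [[233.45963961 207.37332423]
 [224.99805262 204.18312587]][ WARN:0@2.448] global loadsave.cpp:1063 imwrite_ Unsupported depth image for selected encoder is fallbacked to CV_8U.
```

View pics/l2.png

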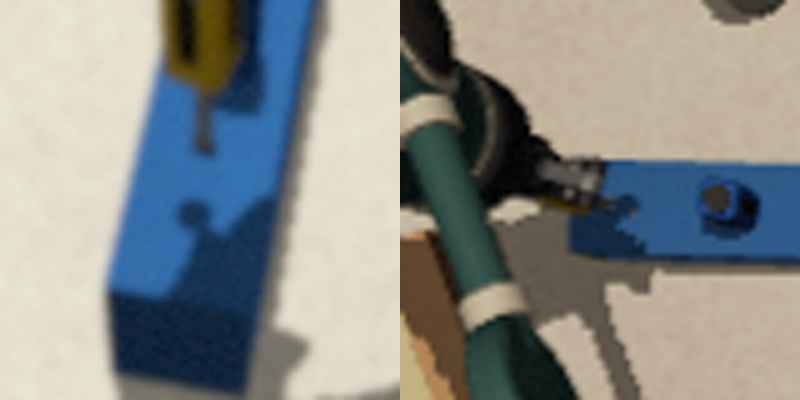

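Lifted cleanly, and in the side crop the blade at (205,140) is wider than the shank. So the blade's width lies along about -16°, square to the jaws. Next I'll carry it up, clear of the neighbours, and over to the screw.

```bash
python3 -m handwheel '[[-0.02,-0.05,-0.006,0,0,0,0.1],[-0.033,-0.01,-0.01,0,0,0,0.1],[-0.033,0,-0.009,0,0,0,0.1],[0.0127,0,-0.0443,0,0,0,0.1],[0.0127,0,-0.0443,0,0,0,0.1],[0.0127,0,-0.0443,0,0,0,0.1],[0.0127,0,-0.0443,0,0,0,0.1],[0.0127,0,-0.0443,0,0,0,0.1]]'
python3 -m handwheel '[[0.0127,0,-0.0443,0,0,0,0.1],[0.0127,0,-0.0443,0,0,0,0.1],[0.0127,0,-0.0443,0,0,0,0.1],[0.0127,0,-0.0443,0,0,0,0.1],[0,0,0,0,-0.16,0,0.1],[0,0,0,0,-0.16,0,0.1],[0,0,0,0,-0.16,0,0.1],[0,0,0,0,-0.18,0,0.1]]'
python3 st.py .475 -.132 .232
```

```text
time: 5.55
tool_pos: [0.4747, 0.051, 0.3287]
tcp_rot: [-1.56, 0.22, -0.216]
wrist_force: [-0.5, 0.4, -0.9]
width: 0.283
time: 6.55
tool_pos: [0.4751, -0.1318, 0.3285]
tcp_rot: [-1.548, -0.302, 0.306]
wrist_force: [-0.7, -0.6, -1.4]
width: 0.278
t 6.55 pos [ 0.4751 -0.1318  0.3285] yaw 112.21 tilt xz -0.0023 0.002 q6 -2.28 F [-0.65 -0.61 -1.43] T [-0.044 -0.016  0.   ] w 0.278
shift tool [ 0.0001  0.0965 -0.0003]
```

Descending so the tip is about 20 mm above the head, then looking.

```bash
python3 -m handwheel '[[0,0.04,0,0,0,0,0.1],[0,0.04,0,0,0,0,0.1],[0,0.015,0,0,0,0,0.1],[0,0,0,0,0,0,0.1]]'; python3 st.py
python3 look.py 3 362 160 360 228
```

```text
time: 7.05
tool_pos: [0.4748, -0.1316, 0.2337]
tcp_rot: [-1.548, -0.297, 0.302]
wrist_force: [-0.0, -0.6, -0.6]
width: 0.283
t 7.05 pos [ 0.4748 -0.1316  0.2337] yaw 111.9 tilt xz -0.0028 0.0024 q6 -2.274 F [-0.01 -0.65 -0.61] T [ 0.03  -0.024 -0.032] w 0.283[ WARN:0@2.206] global loadsave.cpp:1063 imwrite_ Unsupported depth image for selected encoder is fallbacked to CV_8U.
```

View pics/l3.png

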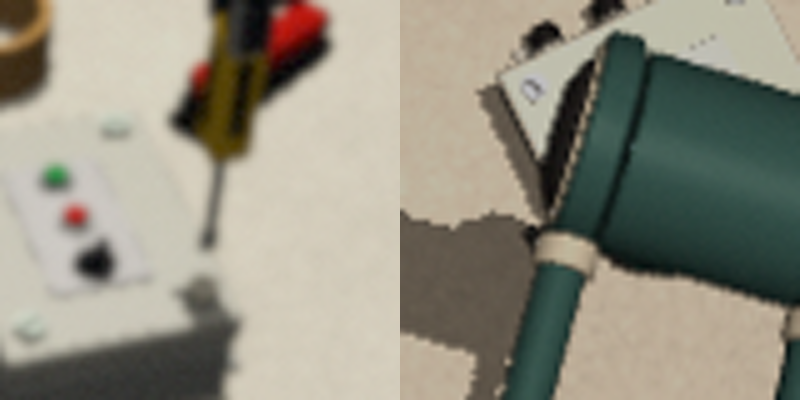

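Run:
```python
from h import *
c=load("side","3"); T=np.array([.4748,-.1316,.2337])
p=proj(c,[T+[0,0,z] for z in(-.1218,-.0468,.0382)]+[[.4748,-.1316,.0855]]); q=(p-[362-40,160-40])*5; print(p.round(1)); print(q.round())
P=pts(c); hsv=cv2.cvtColor(c["image"],cv2.COLOR_RGB2HSV); H,S,V=[hsv[...,i].astype(int) for i in range(3)]
m=(H>18)&(H<35)&(S>130)&(V>40); m[:, :340]=0; m[:,400:]=0;m[:115]=0;m[160:]=0
v,u=np.nonzero(m); print(len(u))
for r in range(v.min(),v.max()+1):
    print(r,u[v==r].min(),u[v==r].max(), P[r,u[v==r]].mean(0).round(4))
i=c["image"].astype(int)
for r in range(150,182): print(r, i[r,355:374].sum(1)//3)
```

```text
[[363.1 170.2]
 [366.  149.8]
 [369.7 124. ]
 [362.2 176.8]]
[[206. 251.]
 [220. 149.]
 [238.  20.]
 [201. 284.]]
163
122 366 366 [ 0.4842 -0.1412  0.2699]
123 365 367 [ 0.4841 -0.1359  0.2707]
124 365 367 [ 0.4839 -0.1323  0.2703]
125 365 367 [0.4923 0.1364 0.4675]
126 365 367 [ 0.4835 -0.1237  0.2706]
127 365 367 [ 0.4833 -0.1214  0.2692]
128 365 366 [ 0.4841 -0.1241  0.264 ]
129 365 366 [ 0.4839 -0.1219  0.2626]
130 365 367 [ 0.4824 -0.1189  0.2619]
131 365 373 [ 0.4756 -0.1199  0.2588]
132 365 374 [ 0.4736 -0.1196  0.2561]
133 365 374 [ 0.4743 -0.1185  0.2538]
134 365 374 [ 0.474  -0.1183  0.2508]
135 365 374 [ 0.4725 -0.1198  0.2465]
136 364 374 [ 0.4737 -0.1203  0.2428]
137 364 373 [ 0.4754 -0.1187  0.2407]
138 364 373 [ 0.475  -0.12    0.2365]
139 364 373 [ 0.4746 -0.1198  0.2334]
140 364 372 [ 0.4764 -0.1194  0.2302]
141 364 372 [ 0.4761 -0.1195  0.2269]
142 364 371 [ 0.4768 -0.1186  0.2242]
143 363 371 [ 0.4779 -0.1206  0.219 ]
144 362 371 [ 0.479  -0.1205  0.2157]
145 361 371 [ 0.48   -0.1223  0.2106]
146 361 370 [ 0.48   -0.1225  0.2071]
147 362 370 [ 0.4765 -0.1194  0.206
[... 2110 characters left out ...]
46 148 152 154 155 155 156 155
 156]
174 [150 149 149 150 146 141 134 131 133 138 141 146 150 153 154 155 155 156
 155]
175 [150 150 149 146 139 125 112 107 111 120 131 140 147 151 154 155 155 155
 155]
176 [148 147 144 139 125 106  91  86  90 102 119 135 145 151 152 154 154 154
 154]
177 [146 139 129 119 104  88  82  81  82  92 113 133 144 149 152 152 152 153
 153]
178 [143 130 112  97  80  74  76  78  79  84 105 130 143 147 150 151 152 153
 152]
179 [146 133 117  95  72  64  66  69  69  72  95 125 141 146 148 152 152 153
 153]
180 [149 144 133 109  79  62  61  61  59  64  83 114 134 143 147 151 153 154
 153]
181 [150 149 140 119  89  67  61  58  59  64  73  98 120 137 143 147 152 153
 153]
```

The tip in the side view at (363.0,169) is where the robot kinematics put it, to within about 0.3 px. The head centre is at about (362.1,177), so the tip is over the screw to within 1 mm. The top view is hidden by the arm. Next is a slow descent by feel.

```bash
python3 -m handwheel '[[0,0.012,-0.0004,0,0,0,0.1],[0,0.011,0,0,0,0,0.1],[0,0,0,0,0,0,0.1],[0,0.001,0,0,0,0,0.1],[0,0.001,0,0,0,0,0.1]]'; python3 st.py
python3 -m handwheel '[[0,0.001,0,0,0,0,0.1],[0,0,0,0,0,0,0.1]]'; python3 st.py
python3 -m handwheel '[[0,0.001,0,0,0,0,0.1],[0,0,0,0,0,0,0.1]]'; python3 st.py
```

```text
time: 7.78
tool_pos: [0.4763, -0.1324, 0.2107]
tcp_rot: [-1.55, -0.3, 0.299]
wrist_force: [-0.2, 0.7, -1.2]
width: 0.278
t 7.775 pos [ 0.4763 -0.1324  0.2107] yaw 111.9 tilt xz 0.0005 -0.0004 q6 -2.275 F [-0.24  0.72 -1.21] T [-0.018 -0.021 -0.016] w 0.278
time: 8.02
tool_pos: [0.476, -0.1323, 0.2094]
tcp_rot: [-1.55, -0.3, 0.3]
wrist_force: [0.4, -0.3, -1.4]
width: 0.282
t 8.025 pos [ 0.476  -0.1323  0.2094] yaw 111.9 tilt xz 0.0001 -0.0 q6 -2.275 F [ 0.43 -0.27 -1.44] T [-0.029 -0.004 -0.003] w 0.282
time: 8.28
tool_pos: [0.476, -0.1323, 0.2083]
tcp_rot: [-1.55, -0.3, 0.3]
wrist_force: [0.1, 0.2, -2.2]
width: 0.288
t 8.275 pos [ 0.476  -0.1323  0.2083] yaw 111.9 tilt xz -0.0001 0.0001 q6 -2.275 F [ 0.13  0.24 -2.2 ] T [-0.008  0.064 -0.025] w 0.288
```

```bash
for i in 1 ; do python3 -m handwheel '[[-0.0005,0.001,0,0,0,0,0.1],[0,0,0,0,0,0,0.1]]'; python3 st.py
python3 -m handwheel '[[0,0.001,0,0,0,0,0.1],[0,0,0,0,0,0,0.1]]'; python3 st.py
done
```

```text
time: 8.52
tool_pos: [0.4757, -0.1326, 0.2076]
tcp_rot: [-1.55, -0.3, 0.299]
wrist_force: [-0.5, -0.1, 0.0]
width: 0.281
t 8.525 pos [ 0.4757 -0.1326  0.2076] yaw 111.9 tilt xz 0.0004 -0.0003 q6 -2.275 F [-0.46 -0.12  0.05] T [-0.052  0.016 -0.024] w 0.281
time: 8.78
tool_pos: [0.4762, -0.1326, 0.2073]
tcp_rot: [-1.55, -0.301, 0.299]
wrist_force: [-1.0, -0.2, 3.5]
width: 0.284
t 8.775 pos [ 0.4762 -0.1326  0.2073] yaw 111.9 tilt xz 0.0013 -0.0008 q6 -2.275 F [-1.   -0.16  3.51] T [0.192 0.127 0.001] w 0.284
```

Contact came at a tip height of about 85.7 mm, which is the head's top, so about 3 rad is left to turn. Keeping this light push, I'll sweep clockwise to find the slot.

```bash
python3 -m handwheel '[[0,0.0005,0,0,0.05,0,0.1],[0,0,0,0,0.05,0,0.1]]'; python3 st.py
python3 -m handwheel '[[0,0,0,0,0.05,0,0.1],[0,0,0,0,0.05,0,0.1]]'; python3 st.py
python3 -m handwheel '[[0,0,0,0,0.05,0,0.1],[0,0,0,0,0.05,0,0.1]]'; python3 st.py
```

```text
time: 9.02
tool_pos: [0.4765, -0.1327, 0.2072]
tcp_rot: [-1.561, -0.222, 0.219]
wrist_force: [-1.3, -0.4, 5.4]
width: 0.285
t 9.025 pos [ 0.4765 -0.1327  0.2072] yaw 106.08 tilt xz 0.002 -0.0013 q6 -2.174 F [-1.29 -0.44  5.38] T [0.035 0.053 0.005] w 0.285
time: 9.28
tool_pos: [0.4766, -0.1328, 0.2072]
tcp_rot: [-1.567, -0.144, 0.14]
wrist_force: [0.3, 0.2, 4.8]
width: 0.283
t 9.275 pos [ 0.4766 -0.1328  0.2072] yaw 100.35 tilt xz 0.0023 -0.0013 q6 -2.074 F [0.31 0.18 4.82] T [-0.023 -0.005  0.064] w 0.283
time: 9.52
tool_pos: [0.4766, -0.1329, 0.2072]
tcp_rot: [-1.571, -0.065, 0.061]
wrist_force: [0.6, 0.4, 5.7]
width: 0.282
t 9.525 pos [ 0.4766 -0.1329  0.2072] yaw 94.62 tilt xz 0.0025 -0.0013 q6 -1.974 F [0.58 0.4  5.73] T [-0.054 -0.056  0.015] w 0.282
```

```bash
python3 -m handwheel '[[0,0,0,0,0.05,0,0.1],[0,0,0,0,0.05,0,0.1]]'; python3 st.py
python3 -m handwheel '[[0,0,0,0,0.05,0,0.1],[0,0,0,0,0.05,0,0.1]]'; python3 st.py
python3 look.py 4 362 160 360 228
```

```text
time: 9.78
tool_pos: [0.4767, -0.133, 0.2072]
tcp_rot: [-1.572, 0.013, -0.017]
wrist_force: [0.9, 0.3, 5.5]
width: 0.28
t 9.775 pos [ 0.4767 -0.133   0.2072] yaw 88.89 tilt xz 0.0029 -0.0012 q6 -1.874 F [0.95 0.35 5.5 ] T [-0.052 -0.065  0.041] w 0.28
time: 10.02
tool_pos: [0.4767, -0.133, 0.2072]
tcp_rot: [-1.57, 0.091, -0.096]
wrist_force: [-0.1, -0.9, 4.7]
width: 0.285
t 10.025 pos [ 0.4767 -0.133   0.2072] yaw 83.16 tilt xz 0.0029 -0.001 q6 -1.774 F [-0.15 -0.86  4.68] T [-0.103 -0.114  0.049] w 0.285[ WARN:0@2.724] global loadsave.cpp:1063 imwrite_ Unsupported depth image for selected encoder is fallbacked to CV_8U.
```

View pics/l4.png

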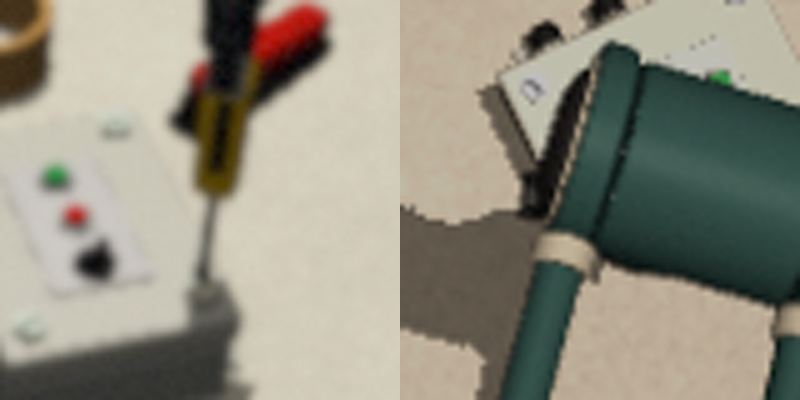

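No drop yet: the tip sits on the head at about (203,280) in the left half, and the reading has drifted about 1 mm. I'll shift back 0.8 mm and sweep the other way.

```bash
python3 -m handwheel '[[-0.001,-0.0004,0.0008,0,0,0,0.1],[0,0,0,0,-0.06,0,0.1],[0,0,0,0,-0.06,0,0.1]]'; python3 st.py
python3 -m handwheel '[[0,0,0,0,-0.06,0,0.1],[0,0,0,0,-0.06,0,0.1]]'; python3 st.py
python3 -m handwheel '[[0,0,0,0,-0.06,0,0.1],[0,0,0,0,-0.06,0,0.1]]'; python3 st.py
python3 -m handwheel '[[0,0,0,0,-0.06,0,0.1],[0,0,0,0,-0.06,0,0.1]]'; python3 st.py
```

```text
time: 10.5
tool_pos: [0.4755, -0.1322, 0.2072]
tcp_rot: [-1.572, -0.005, 0.002]
wrist_force: [1.2, -0.6, 4.8]
width: 0.282
t 10.5 pos [ 0.4755 -0.1322  0.2072] yaw 90.26 tilt xz 0.0021 -0.0014 q6 -1.896 F [ 1.21 -0.59  4.83] T [-0.307 -0.156  0.009] w 0.282
time: 10.75
tool_pos: [0.4754, -0.132, 0.2072]
tcp_rot: [-1.57, -0.099, 0.096]
wrist_force: [0.2, -0.8, 6.0]
width: 0.284
t 10.75 pos [ 0.4754 -0.132   0.2072] yaw 97.13 tilt xz 0.0018 -0.0013 q6 -2.016 F [ 0.2  -0.8   5.97] T [-0.148 -0.095  0.001] w 0.284
time: 11.0
tool_pos: [0.4753, -0.1319, 0.2072]
tcp_rot: [-1.563, -0.193, 0.191]
wrist_force: [-0.3, 0.4, 5.2]
width: 0.287
t 11.0 pos [ 0.4753 -0.1319  0.2072] yaw 104.01 tilt xz 0.0015 -0.0011 q6 -2.136 F [-0.26  0.35  5.16] T [-0.102 -0.047  0.007] w 0.287
time: 11.25
tool_pos: [0.4752, -0.1318, 0.2071]
tcp_rot: [-1.553, -0.287, 0.285]
wrist_force: [-0.7, -0.6, 5.5]
width: 0.284
t 11.25 pos [ 0.4752 -0.1318  0.2071] yaw 110.88 tilt xz 0.0012 -0.001 q6 -2.256 F [-0.66 -0.63  5.49] T [-0.012  0.001 -0.017] w 0.284
```

```bash
python3 -m handwheel '[[0.0003,0,0.0008,0,0,0,0.1],[0,0,0,0,0.06,0,0.1],[0,0,0,0,0.06,0,0.1]]'; python3 st.py
python3 -m handwheel '[[0,0,0,0,0.06,0,0.1],[0,0,0,0,0.06,0,0.1]]'; python3 st.py
python3 -m handwheel '[[0,0,0,0,0.06,0,0.1],[0,0,0,0,0.06,0,0.1]]'; python3 st.py
python3 -m handwheel '[[0,0,0,0,0.06,0,0.1],[0,0,0,0,0.06,0,0.1]]'; python3 st.py
```

```text
time: 11.62
tool_pos: [0.4753, -0.1312, 0.2072]
tcp_rot: [-1.564, -0.19, 0.188]
wrist_force: [0.1, -1.5, 5.3]
width: 0.286
t 11.625 pos [ 0.4753 -0.1312  0.2072] yaw 103.79 tilt xz 0.0014 -0.0016 q6 -2.131 F [ 0.09 -1.52  5.27] T [-0.262 -0.059  0.004] w 0.286
time: 11.88
tool_pos: [0.4754, -0.1312, 0.2072]
tcp_rot: [-1.57, -0.096, 0.093]
wrist_force: [0.6, -0.8, 5.6]
width: 0.281
t 11.875 pos [ 0.4754 -0.1312  0.2072] yaw 96.91 tilt xz 0.0017 -0.0014 q6 -2.011 F [ 0.59 -0.82  5.61] T [-0.219 -0.114  0.018] w 0.281
time: 12.12
tool_pos: [0.4753, -0.1311, 0.2071]
tcp_rot: [-1.572, -0.002, -0.001]
wrist_force: [0.1, -0.9, 5.7]
width: 0.281
t 12.125 pos [ 0.4753 -0.1311  0.2071] yaw 90.03 tilt xz 0.0018 -0.001 q6 -1.891 F [ 0.05 -0.92  5.71] T [-0.156 -0.145  0.084] w 0.281
time: 12.38
tool_pos: [0.4753, -0.1311, 0.2071]
tcp_rot: [-1.569, 0.092, -0.095]
wrist_force: [0.5, 0.3, 4.5]
width: 0.287
t 12.375 pos [ 0.4753 -0.1311  0.2071] yaw 83.15 tilt xz 0.0019 -0.0005 q6 -1.771 F [0.51 0.34 4.52] T [-0.081 -0.198 -0.023] w 0.287
```

Run:
```python
from h import *
from workcell import optics
c=optics.read_camera("side"); np.savez("side5.npz",**c)
a=load("side")["image"]; b=c["image"]
f=lambda i:cv2.normalize(cv2.resize(i[163:188,350:375,::-1],(400,400),interpolation=cv2.INTER_CUBIC),None,0,255,cv2.NORM_MINMAX)
cv2.imwrite("pics/cmp.png",np.hstack([f(a),f(b)]))
g=cv2.cvtColor(a,cv2.COLOR_RGB2GRAY)
for r in range(168,186): print(r,g[r,352:374])
t=cv2.cvtColor(load("top")["image"],cv2.COLOR_RGB2GRAY)
print()
for r in range(224,242): print(r,t[r,350:372])
for n in("side","top"):
    C=load(n); ang=np.linspace(0,2*np.pi,60); 
    for z in(.0855,.075):
        p=proj(C,np.c_[.4755+.009*np.cos(ang),-.132+.009*np.sin(ang),0*ang+z]); print(n,z,"bbox",p.min(0).round(2),p.max(0).round(2),p.mean(0).round(2))
```

```text
168 [146 146 146 147 146 146 146 146 146 145 145 148 150 152 152 152 152 152
 152 153 152 153]
169 [145 147 147 146 146 147 147 145 146 145 145 148 149 150 150 151 151 151
 153 152 153 152]
170 [145 146 147 145 147 147 146 147 147 147 145 145 145 148 149 151 151 152
 153 153 154 152]
171 [146 146 146 147 146 146 146 146 146 146 147 144 143 146 149 151 150 153
 153 153 154 153]
172 [145 146 146 146 145 147 147 146 147 146 146 146 143 144 148 150 151 152
 152 152 152 153]
173 [145 145 146 146 146 146 146 146 147 147 148 147 145 144 146 149 151 151
 151 153 152 152]
174 [140 143 145 146 146 146 147 147 150 150 151 148 148 145 145 147 150 151
 152 152 152 153]
175 [135 142 146 147 145 146 147 148 150 148 147 146 145 145 144 145 149 150
 151 151 152 150]
176 [136 143 146 146 146 145 145 144 142 139 137 137 139 143 143 144 148 150
 150 151 150 151]
177 [143 146 146 146 146 145 139 132 130 130 132 133 135 139 141 143 145 149
 149 149 149 150]
178 [146 146 146 146 145 143 130 117 113 122 127 129 127 127 136 140 144 147
 148 148 149 150]
179 [146 147 146 146 146 142 129 109  94  98 106 105 10
[... 1876 characters left out ...]
08 134 138 138 134 132 116  99  83 101 123 121
 120 118 122 125]
238 [127  80  61  62  62  40  81 129 134 132 114  88  87 117 107 123 127 123
 117 118 111 124]
239 [130  80  62  62  62  56  43 108 111 110  92  89 117 120 120 105  97 114
 102 121 127 128]
240 [129  91  66  62  76  80  80  90 104 125 128 127  91 117 117 126 104 119
 122 125 126 126]
241 [128 127  90  80 121 129 129 127 127 129 128 127  82 122 103 124 127 124
 123 126 126 126]
side 0.0855 bbox [358.83 174.51] [365.1  178.94] [361.91 176.72]
side 0.075 bbox [358.48 177.1 ] [364.71 181.53] [361.54 179.3 ]
top 0.0855 bbox [356.88 229.19] [362.21 234.52] [359.54 231.81]
top 0.075 bbox [356.63 229.3 ] [361.92 234.59] [359.27 231.9 ]
```

View pics/cmp.png

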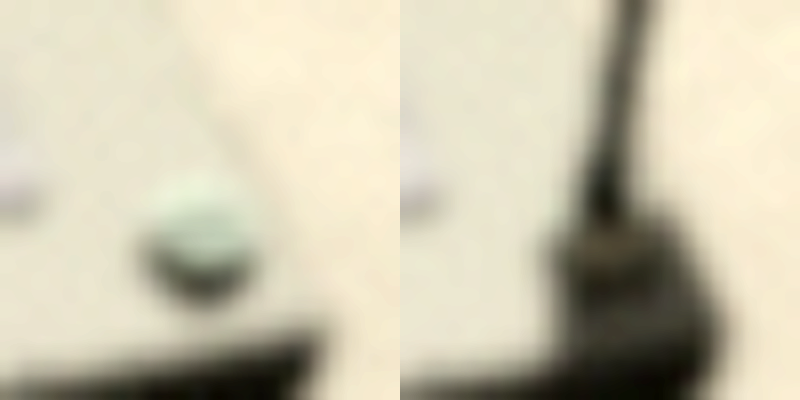

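Rechecking both images puts the slot centre at about (0.475, -0.133) with an angle of about 8°. My earlier pass at that y was 1.6 mm off in x. I'll repeat the sweep there.

```bash
python3 -m handwheel '[[0,0,-0.002,0,0,0,0.1],[0,0,0,0,-0.05,0,0.1],[0,0,0,0,-0.05,0,0.1]]'; python3 st.py
python3 -m handwheel '[[0,0,0,0,-0.05,0,0.1],[0,0,0,0,-0.05,0,0.1]]'; python3 st.py
python3 -m handwheel '[[0,0,0,0,-0.05,0,0.1],[0,0,0,0,-0.05,0,0.1]]'; python3 st.py
python3 -m handwheel '[[0,0,0,0,-0.05,0,0.1],[0,0,0,0,-0.05,0,0.1]]'; python3 st.py
python3 -m handwheel '[[0,0,0,0,-0.05,0,0.1],[0,0,0,0,-0.05,0,0.1]]'; python3 st.py
```

```text
time: 12.8
tool_pos: [0.4751, -0.1324, 0.207]
tcp_rot: [-1.57, 0.01, -0.013]
wrist_force: [0.6, 1.0, 5.9]
width: 0.281
t 12.8 pos [ 0.4751 -0.1324  0.207 ] yaw 89.15 tilt xz 0.0016 0.0007 q6 -1.879 F [0.55 0.96 5.91] T [ 0.279 -0.142 -0.071] w 0.281
time: 13.05
tool_pos: [0.475, -0.1324, 0.2071]
tcp_rot: [-1.569, -0.068, 0.066]
wrist_force: [0.5, 1.2, 6.1]
width: 0.281
t 13.05 pos [ 0.475  -0.1324  0.2071] yaw 94.88 tilt xz 0.0015 0.0005 q6 -1.979 F [0.54 1.21 6.06] T [ 0.305 -0.031 -0.041] w 0.281
time: 13.3
tool_pos: [0.4749, -0.1324, 0.2071]
tcp_rot: [-1.565, -0.146, 0.144]
wrist_force: [1.0, 1.2, 6.1]
width: 0.282
t 13.3 pos [ 0.4749 -0.1324  0.2071] yaw 100.61 tilt xz 0.0013 0.0003 q6 -2.08 F [1.04 1.22 6.06] T [ 0.236 -0.019 -0.097] w 0.282
time: 13.55
tool_pos: [0.4748, -0.1325, 0.2071]
tcp_rot: [-1.559, -0.225, 0.223]
wrist_force: [-0.7, 1.1, 6.1]
width: 0.282
t 13.55 pos [ 0.4748 -0.1325  0.2071] yaw 106.34 tilt xz 0.0012 0.0001 q6 -2.179 F [-0.67  1.08  6.11] T [ 0.256  0.045 -0.045] w 0.282
time: 13.8
tool_pos: [0.4748, -0.1325, 0.2071]
tcp_rot: [-1.549, -0.303, 0.301]
wrist_force: [0.8, 0.3, 6.1]
width: 0.283
t 13.8 pos [ 0.4748 -0.1325  0.2071] yaw 112.07 tilt xz 0.001 -0.0 q6 -2.279 F [0.83 0.26 6.14] T [ 0.208  0.077 -0.013] w 0.283
```

```bash
python3 -m handwheel '[[0,-0.003,0,0,0,0,0.1],[0,0,-0.0005,0,0,0,0.1],[0,0,0,0,0,0,0.1]]'; python3 st.py .475 -.1332 .2086
```

```text
time: 14.18
tool_pos: [0.4739, -0.133, 0.2083]
tcp_rot: [-1.549, -0.298, 0.301]
wrist_force: [-0.2, 0.5, -2.2]
width: 0.28
t 14.175 pos [ 0.4739 -0.133   0.2083] yaw 111.9 tilt xz -0.0015 0.0012 q6 -2.277 F [-0.2   0.55 -2.25] T [-0.022 -0.017 -0.034] w 0.28
shift tool [ 0.0009 -0.0003 -0.0006]
```

```bash
python3 -m handwheel '[[0.0006,0,-0.0003,0,0,0,0.1],[0,0.001,0,0,0,0,0.1],[0,0.0008,0,0,0.04,0,0.1]]'; python3 st.py
python3 -m handwheel '[[0,0,0,0,0.04,0,0.1],[0,0,0,0,0.04,0,0.1]]'; python3 st.py
python3 -m handwheel '[[0,0,0,0,0.04,0,0.1],[0,0,0,0,0.04,0,0.1]]'; python3 st.py
python3 -m handwheel '[[0,0,0,0,0.04,0,0.1],[0,0,0,0,0.04,0,0.1]]'; python3 st.py
python3 -m handwheel '[[0,0,0,0,0.04,0,0.1],[0,0,0,0,0.04,0,0.1]]'; python3 st.py
python3 -m handwheel '[[0,0,0,0,0.04,0,0.1],[0,0,0,0,0.04,0,0.1]]'; python3 st.py
```

```text
time: 14.55
tool_pos: [0.4754, -0.1332, 0.2075]
tcp_rot: [-1.554, -0.268, 0.268]
wrist_force: [-0.1, 1.0, 0.9]
width: 0.283
t 14.55 pos [ 0.4754 -0.1332  0.2075] yaw 109.55 tilt xz 0.0001 -0.0 q6 -2.236 F [-0.12  0.99  0.85] T [ 0.05  -0.021 -0.047] w 0.283
time: 14.8
tool_pos: [0.4754, -0.1333, 0.2076]
tcp_rot: [-1.561, -0.205, 0.205]
wrist_force: [0.7, -0.6, -0.3]
width: 0.283
t 14.8 pos [ 0.4754 -0.1333  0.2076] yaw 104.95 tilt xz 0.0003 -0.0003 q6 -2.155 F [ 0.65 -0.61 -0.32] T [-0.051 -0.092 -0.033] w 0.283
time: 15.05
tool_pos: [0.4755, -0.1333, 0.2076]
tcp_rot: [-1.566, -0.142, 0.142]
wrist_force: [0.6, -0.3, -0.1]
width: 0.279
t 15.05 pos [ 0.4755 -0.1333  0.2076] yaw 100.37 tilt xz 0.0004 -0.0003 q6 -2.076 F [ 0.64 -0.33 -0.12] T [-0.051 -0.055  0.016] w 0.279
time: 15.3
tool_pos: [0.4755, -0.1333, 0.2077]
tcp_rot: [-1.57, -0.08, 0.079]
wrist_force: [0.6, 0.4, -0.1]
width: 0.28
t 15.3 pos [ 0.4755 -0.1333  0.2077] yaw 95.78 tilt xz 0.0005 -0.0003 q6 -1.995 F [ 0.56  0.42 -0.13] T [-0.086 -0.059 -0.008] w 0.28
time: 15.55
tool_pos: [0.4755, -0.1334, 0.2077]
tcp_rot: [-1.571, -0.017, 0.016]
wrist_force: [0.3, -0.4, -0.6]
width: 0.287
t 15.55 pos [ 0.4755 -0.1334  0.2077] yaw 91.2 tilt xz 0.0006 -0.0003 q6 -1.915 F [ 0.34 -0.42 -0.65] T [-0.016 -0.061 -0.005] w 0.287
time: 15.8
tool_pos: [0.4756, -0.1334, 0.2077]
tcp_rot: [-1.571, 0.046, -0.047]
wrist_force: [0.2, 0.2, -1.0]
width: 0.282
t 15.8 pos [ 0.4756 -0.1334  0.2077] yaw 86.61 tilt xz 0.0006 -0.0003 q6 -1.835 F [ 0.2   0.25 -1.05] T [-0.023 -0.09   0.024] w 0.282
```

```bash
python3 -m handwheel '[[-0.0003,0.001,0,0,-0.05,0,0.1],[0,0,0,0,-0.05,0,0.1]]'; python3 st.py
python3 -m handwheel '[[0,0,0,0,-0.05,0,0.1],[0,0,0,0,-0.05,0,0.1]]'; python3 st.py
python3 -m handwheel '[[0,0,0,0,-0.05,0,0.1],[0,0,0,0,-0.05,0,0.1]]'; python3 st.py
python3 -m handwheel '[[0,0,0,0,-0.05,0,0.1],[0,0,0,0,-0.05,0,0.1]]'; python3 st.py
python3 -m handwheel '[[0,0,0,0,-0.05,0,0.1],[0,0,0,0,-0.05,0,0.1]]'; python3 st.py
```

```text
time: 16.05
tool_pos: [0.4757, -0.1334, 0.2074]
tcp_rot: [-1.571, -0.036, 0.033]
wrist_force: [0.1, 0.7, 2.2]
width: 0.281
t 16.05 pos [ 0.4757 -0.1334  0.2074] yaw 92.51 tilt xz 0.0017 -0.0005 q6 -1.939 F [0.14 0.66 2.22] T [0.061 0.02  0.001] w 0.281
time: 16.3
tool_pos: [0.4756, -0.1334, 0.2074]
tcp_rot: [-1.568, -0.114, 0.112]
wrist_force: [0.1, 0.4, 2.4]
width: 0.281
t 16.3 pos [ 0.4756 -0.1334  0.2074] yaw 98.24 tilt xz 0.0015 -0.0007 q6 -2.039 F [0.08 0.43 2.37] T [ 0.116  0.103 -0.072] w 0.281
time: 16.55
tool_pos: [0.4756, -0.1334, 0.2074]
tcp_rot: [-1.563, -0.193, 0.19]
wrist_force: [-0.5, 0.6, 3.0]
width: 0.286
t 16.55 pos [ 0.4756 -0.1334  0.2074] yaw 103.97 tilt xz 0.0013 -0.0007 q6 -2.139 F [-0.52  0.65  2.98] T [0.113 0.116 0.049] w 0.286
time: 16.8
tool_pos: [0.4755, -0.1333, 0.2074]
tcp_rot: [-1.554, -0.271, 0.269]
wrist_force: [-0.5, 0.1, 1.4]
width: 0.282
t 16.8 pos [ 0.4755 -0.1333  0.2074] yaw 109.7 tilt xz 0.0011 -0.0007 q6 -2.239 F [-0.51  0.11  1.36] T [0.051 0.151 0.013] w 0.282
time: 17.05
tool_pos: [0.4755, -0.1333, 0.2074]
tcp_rot: [-1.543, -0.349, 0.347]
wrist_force: [-0.4, -0.4, 2.3]
width: 0.281
t 17.05 pos [ 0.4755 -0.1333  0.2074] yaw 115.43 tilt xz 0.001 -0.0008 q6 -2.339 F [-0.37 -0.37  2.33] T [0.021 0.11  0.047] w 0.281
```

Contact height (85.7–85.9 mm) suggests the slot is nearer 20–26°, the edge of what I swept. I'll hop back to centre and sweep higher angles.

```bash
python3 -m handwheel '[[0,-0.0022,0,0,0,0,0.1],[0,0,0.0009,0,0,0,0.1],[0,0,0,0,0,0,0.1]]'; python3 st.py .475 -.132 .2086
```

```text
time: 17.42
tool_pos: [0.4744, -0.1323, 0.2084]
tcp_rot: [-1.543, -0.346, 0.347]
wrist_force: [-0.1, -0.8, -1.3]
width: 0.282
t 17.425 pos [ 0.4744 -0.1323  0.2084] yaw 115.32 tilt xz -0.0004 0.0003 q6 -2.335 F [-0.05 -0.81 -1.33] T [-0.004 -0.027  0.009] w 0.282
shift tool [ 0.0007 -0.0002  0.    ]
```

```bash
python3 -m handwheel '[[0.0004,0.001,0,0,0,0,0.1],[0,0.0012,0,0,-0.04,0,0.1],[0,0,0,0,-0.04,0,0.1],[0,0,0,0,-0.04,0,0.1]]'; python3 st.py
python3 -m handwheel '[[0,0,0,0,-0.04,0,0.1],[0,0,0,0,0.04,0,0.1],[0,0,0,0,0.04,0,0.1],[0,0,0,0,0.04,0,0.1]]'; python3 st.py
python3 -m handwheel '[[0,0,0,0,0.05,0,0.1],[0,0,0,0,0.05,0,0.1],[0,0,0,0,0.05,0,0.1]]'; python3 st.py
python3 -m handwheel '[[0,0,0,0,0.05,0,0.1],[0,0,0,0,0.05,0,0.1],[0,0,0,0,0.05,0,0.1]]'; python3 st.py
```

```text
time: 17.92
tool_pos: [0.4754, -0.1323, 0.2073]
tcp_rot: [-1.526, -0.442, 0.441]
wrist_force: [-0.7, 1.3, 2.8]
width: 0.282
t 17.925 pos [ 0.4754 -0.1323  0.2073] yaw 122.27 tilt xz 0.0008 -0.0007 q6 -2.456 F [-0.74  1.31  2.84] T [ 0.081  0.219 -0.018] w 0.282
time: 18.42
tool_pos: [0.4756, -0.1324, 0.2074]
tcp_rot: [-1.538, -0.378, 0.376]
wrist_force: [-0.1, -0.4, 2.4]
width: 0.284
t 18.425 pos [ 0.4756 -0.1324  0.2074] yaw 117.54 tilt xz 0.0011 -0.001 q6 -2.374 F [-0.13 -0.42  2.39] T [0.075 0.1   0.043] w 0.284
time: 18.8
tool_pos: [0.4757, -0.1325, 0.2074]
tcp_rot: [-1.556, -0.261, 0.258]
wrist_force: [0.6, 0.2, 1.0]
width: 0.282
t 18.8 pos [ 0.4757 -0.1325  0.2074] yaw 108.93 tilt xz 0.0014 -0.0012 q6 -2.223 F [0.58 0.19 0.99] T [0.001 0.085 0.002] w 0.282
time: 19.18
tool_pos: [0.4758, -0.1325, 0.2074]
tcp_rot: [-1.567, -0.143, 0.14]
wrist_force: [-0.3, -0.3, 1.5]
width: 0.285
t 19.175 pos [ 0.4758 -0.1325  0.2074] yaw 100.34 tilt xz 0.0018 -0.0011 q6 -2.073 F [-0.35 -0.33  1.52] T [-0.072 -0.054  0.017] w 0.285
```

```bash
python3 -m handwheel '[[0,-0.0022,0,0,0,0,0.1],[0,0,0.001,0,0,0,0.1],[0,0,0,0,0,0,0.1]]'; python3 st.py .4752 -.1313 .2086
python3 - <<'E'
from h import *
from workcell import optics
c=optics.read_camera("side"); np.savez("side6.npz",**c)
g=cv2.cvtColor(c["image"],cv2.COLOR_RGB2GRAY)
for r in range(155,186): print(r,g[r,352:374])
E
```

```text
time: 19.55
tool_pos: [0.4745, -0.1311, 0.2083]
tcp_rot: [-1.566, -0.143, 0.144]
wrist_force: [-0.2, 0.5, -1.6]
width: 0.289
t 19.55 pos [ 0.4745 -0.1311  0.2083] yaw 100.47 tilt xz -0.0006 0.0004 q6 -2.074 F [-0.17  0.49 -1.58] T [-0.044 -0.009  0.015] w 0.289
shift tool [ 0.0006 -0.0003 -0.0003]
155 [153 152 151 149 152 155 157 156 145 114  77  55  50  45  41  40  43  52
  83 119 145 155]
156 [153 153 153 152 150 153 155 157 149 120  81  58  51  49  47  48  51  58
  89 126 148 156]
157 [153 152 152 151 152 151 154 157 150 126  92  62  53  52  51  53  55  65
 100 133 152 158]
158 [152 153 153 152 151 150 153 155 153 137 107  78  58  59  65  74  79  90
 117 143 154 157]
159 [153 153 152 153 153 150 151 155 156 148 127 100  73  70  91 108 117 125
 139 151 157 157]
160 [152 152 153 152 153 150 150 153 157 155 145 120  88  82 113 135 145 148
 154 157 158 157]
161 [153 152 152 152 152 152 151 151 155 155 148 125  95  90 120 144 154 157
 158 158 157 157]
162 [152 153 153 153 153 152 151 151 154 155 147 124  90  91 126 149 157 158
 157 157 156 157]
163 [152 151 152 153 153 152 152 152 154 
[... 1443 characters left out ...]
4  79 100 129 147
 154 155 155 155]
179 [152 153 153 152 152 148 133 109  83  73  73  69  67  67  71  87 115 140
 152 154 155 156]
180 [153 153 153 152 152 150 137 111  82  65  62  61  60  64  72  81 104 133
 150 155 157 155]
181 [153 152 153 153 153 150 141 116  83  67  61  59  63  69  72  76  98 127
 146 153 155 156]
182 [154 153 153 153 154 152 143 121  92  71  67  69  70  72  76  77  89 113
 136 149 155 155]
183 [152 152 153 152 152 150 145 127 102  80  73  72  73  71  69  70  76  98
 125 145 153 155]
184 [150 151 150 148 147 144 139 126 103  80  71  68  67  65  62  63  65  87
 123 144 153 155]
185 [140 140 139 136 130 124 119 107  89  70  62  58  59  56  55  54  61  89
 125 146 153 154]
```

Run:
```python
from h import *
for t,T in(("3",[.4748,-.1316,.2337]),("5",[.4753,-.1311,.2071]),("6",[.4745,-.1311,.2083])):
    c=load("side",t); g=cv2.cvtColor(c["image"],cv2.COLOR_RGB2GRAY).astype(float)
    print(t,"pred tip",proj(c,[np.array(T)-[0,0,.1218]]).round(2))
    pr=[]
    for r in range(154,177):
        w=np.clip(125-g[r,354:372],0,None); 
        if t=="3" and r>169: break
        u=(w*np.arange(354,372)).sum()/w.sum(); pr.append((r,round(u,2),round(w.sum()/70,2)))
    ax=[proj(c,[np.array(T)-[0,0,z]])[0] for z in np.linspace(.045,.1218,40)]; ax=np.array(ax)
    print([(r,u,round(u-np.interp(r,ax[:,1],ax[:,0]),2),w) for r,u,w in pr])
```

```text
3 pred tip [[363.15 170.17]]
[(154, np.float64(365.28), np.float64(-0.16), np.float64(1.07)), (155, np.float64(365.24), np.float64(-0.06), np.float64(1.03)), (156, np.float64(365.11), np.float64(-0.05), np.float64(1.0)), (157, np.float64(364.92), np.float64(-0.1), np.float64(0.93)), (158, np.float64(364.73), np.float64(-0.15), np.float64(0.89)), (159, np.float64(364.53), np.float64(-0.2), np.float64(0.83)), (160, np.float64(364.44), np.float64(-0.15), np.float64(0.87)), (161, np.float64(364.29), np.float64(-0.16), np.float64(0.9)), (162, np.float64(364.14), np.float64(-0.17), np.float64(0.94)), (163, np.float64(363.94), np.float64(-0.23), np.float64(0.89)), (164, np.float64(363.78), np.float64(-0.25), np.float64(0.91)), (165, np.float64(363.68), np.float64(-0.2), np.float64(1.16)), (166, np.float64(363.46), np.float64(-0.28), np.float64(1.74)), (167, np.float64(363.31), np.float64(-0.29), np.float64(2.13)), (168, np.float64(363.16), np.float64(-0.3), np.float64(1.94)), (169, np.float64(363.0), np.float64(-0.31), np.float64(1.04))]
5 pred tip [[362.01 176.99]]
[(154, np.float64(365.44
[... 2202 characters left out ...]
(0.96)), (166, np.float64(363.89), np.float64(0.03), np.float64(0.91)), (167, np.float64(363.66), np.float64(-0.06), np.float64(0.87)), (168, np.float64(363.49), np.float64(-0.08), np.float64(0.93)), (169, np.float64(363.35), np.float64(-0.08), np.float64(0.99)), (170, np.float64(363.24), np.float64(-0.05), np.float64(1.0)), (171, np.float64(363.13), np.float64(-0.02), np.float64(1.13)), (172, np.float64(363.05), np.float64(0.05), np.float64(1.4)), (173, np.float64(362.92), np.float64(0.06), np.float64(1.9)), (174, np.float64(362.8), np.float64(0.08), np.float64(2.53)), (175, np.float64(362.88), np.float64(0.3), np.float64(3.16)), (176, np.float64(363.13), np.float64(0.7), np.float64(3.76))]
```

The side view confirms x (agreement with the kinematics within 0.1 px), so only y is uncertain, between -0.131 and -0.1345. Continuing with hop-and-sweep probes, the next at y = -0.1312.

```bash
python3 -m handwheel '[[0.0003,0.001,0,0,0,0,0.1],[0,0.0014,0,0,-0.05,0,0.1],[0,0,0,0,-0.05,0,0.1],[0,0,0,0,-0.05,0,0.1]]'; python3 st.py
python3 -m handwheel '[[0,0,0,0,-0.05,0,0.1],[0,0,0,0,-0.05,0,0.1],[0,0,0,0,-0.05,0,0.1]]'; python3 st.py
python3 -m handwheel '[[0,0,0,0,0.08,0,0.1],[0,0,0,0,0.08,0,0.1],[0,0,0,0,0.08,0,0.1],[0,0,0,0,0.05,0,0.1],[0,0,0,0,0.05,0,0.1]]'; python3 st.py
python3 -m handwheel '[[0,0,0,0,0.05,0,0.1],[0,0,0,0,0.05,0,0.1],[0,0,0,0,0.05,0,0.1]]'; python3 st.py
```

```text
time: 20.1
tool_pos: [0.4756, -0.1312, 0.2073]
tcp_rot: [-1.555, -0.263, 0.261]
wrist_force: [-0.9, 0.6, 2.3]
width: 0.282
t 20.1 pos [ 0.4756 -0.1312  0.2073] yaw 109.13 tilt xz 0.0012 -0.0005 q6 -2.225 F [-0.89  0.62  2.28] T [0.112 0.177 0.003] w 0.282
time: 20.48
tool_pos: [0.4755, -0.1312, 0.2073]
tcp_rot: [-1.538, -0.38, 0.379]
wrist_force: [-0.6, 0.6, 3.3]
width: 0.281
t 20.475 pos [ 0.4755 -0.1312  0.2073] yaw 117.73 tilt xz 0.0009 -0.0005 q6 -2.375 F [-0.57  0.57  3.27] T [ 0.216  0.282 -0.005] w 0.281
time: 21.1
tool_pos: [0.4759, -0.1315, 0.2074]
tcp_rot: [-1.569, -0.112, 0.109]
wrist_force: [0.3, 0.5, 2.4]
width: 0.279
t 21.1 pos [ 0.4759 -0.1315  0.2074] yaw 98.06 tilt xz 0.0019 -0.001 q6 -2.031 F [0.26 0.5  2.45] T [ 0.013 -0.044 -0.018] w 0.279
time: 21.48
tool_pos: [0.476, -0.1315, 0.2074]
tcp_rot: [-1.572, 0.005, -0.009]
wrist_force: [0.3, 0.2, 3.6]
width: 0.281
t 21.475 pos [ 0.476  -0.1315  0.2074] yaw 89.47 tilt xz 0.0023 -0.0008 q6 -1.881 F [0.29 0.22 3.62] T [ 0.004 -0.016  0.009] w 0.281
```

```bash
python3 -m handwheel '[[0,-0.0024,0,0,0,0,0.1],[0,0,-0.0025,0,0,0,0.1],[0,0,0,0,0,0,0.1]]'; python3 st.py .475 -.134 .2086
```

```text
time: 21.85
tool_pos: [0.4748, -0.1338, 0.2083]
tcp_rot: [-1.571, 0.006, -0.005]
wrist_force: [-0.1, -0.4, -1.2]
width: 0.284
t 21.85 pos [ 0.4748 -0.1338  0.2083] yaw 89.57 tilt xz -0.0007 0.0001 q6 -1.888 F [-0.1  -0.44 -1.19] T [-0.001  0.003 -0.003] w 0.284
shift tool [ 0.0002 -0.0003 -0.0002]
```

```bash
python3 -m handwheel '[[0.0002,0.001,-0.0002,0,0,0,0.1],[0,0.0014,0,0,-0.05,0,0.1],[0,0,0,0,-0.05,0,0.1],[0,0,0,0,-0.05,0,0.1]]'; python3 st.py
python3 -m handwheel '[[0,0,0,0,-0.05,0,0.1],[0,0,0,0,-0.05,0,0.1],[0,0,0,0,-0.05,0,0.1]]'; python3 st.py
python3 -m handwheel '[[0,0,0,0,-0.05,0,0.1],[0,0,0,0,-0.05,0,0.1],[0,0,0,0,-0.05,0,0.1],[0,0,0,0,-0.05,0,0.1]]'; python3 st.py
```

```text
time: 22.35
tool_pos: [0.4758, -0.134, 0.2073]
tcp_rot: [-1.568, -0.114, 0.112]
wrist_force: [-1.4, 0.8, 2.8]
width: 0.283
t 22.35 pos [ 0.4758 -0.134   0.2073] yaw 98.25 tilt xz 0.0014 -0.0005 q6 -2.04 F [-1.37  0.78  2.85] T [ 0.11   0.186 -0.015] w 0.283
time: 22.72
tool_pos: [0.4758, -0.134, 0.2073]
tcp_rot: [-1.559, -0.232, 0.23]
wrist_force: [-1.8, 1.0, 3.3]
width: 0.283
t 22.725 pos [ 0.4758 -0.134   0.2073] yaw 106.85 tilt xz 0.0012 -0.0006 q6 -2.19 F [-1.77  1.05  3.34] T [ 0.138  0.25  -0.067] w 0.283
time: 23.22
tool_pos: [0.4757, -0.134, 0.2073]
tcp_rot: [-1.536, -0.388, 0.387]
wrist_force: [-1.6, -0.2, 2.8]
width: 0.283
t 23.225 pos [ 0.4757 -0.134   0.2073] yaw 118.31 tilt xz 0.0009 -0.0008 q6 -2.39 F [-1.58 -0.18  2.78] T [0.093 0.287 0.036] w 0.283
```

```bash
python3 -m handwheel '[[0,-0.0024,0,0,0,0,0.1],[0.001,0,0.0034,0,0,0,0.1],[0,0,0,0,0,0,0.1]]'; python3 st.py .4744 -.1304 .2086
```

```text
time: 23.6
tool_pos: [0.4742, -0.1301, 0.2083]
tcp_rot: [-1.536, -0.385, 0.386]
wrist_force: [-0.3, -0.2, -1.0]
width: 0.283
t 23.6 pos [ 0.4742 -0.1301  0.2083] yaw 118.19 tilt xz -0.0004 0.0006 q6 -2.381 F [-0.34 -0.16 -1.  ] T [-0.02  -0.013 -0.037] w 0.283
shift tool [-0.     -0.0003 -0.0004]
```

```bash
python3 -m handwheel '[[0,0.001,-0.0003,0,0,0,0.1],[0,0.0014,0,0,0.05,0,0.1],[0,0,0,0,0.05,0,0.1],[0,0,0,0,0.05,0,0.1]]'; python3 st.py
python3 -m handwheel '[[0,0,0,0,0.05,0,0.1],[0,0,0,0,0.05,0,0.1],[0,0,0,0,0.05,0,0.1]]'; python3 st.py
python3 -m handwheel '[[0,0,0,0,0.05,0,0.1],[0,0,0,0,0.05,0,0.1],[0,0,0,0,0.05,0,0.1],[0,0,0,0,0.05,0,0.1]]'; python3 st.py
```

```text
time: 24.1
tool_pos: [0.4754, -0.1309, 0.2072]
tcp_rot: [-1.555, -0.268, 0.266]
wrist_force: [-0.2, 0.9, 2.4]
width: 0.28
t 24.1 pos [ 0.4754 -0.1309  0.2072] yaw 109.5 tilt xz 0.0015 -0.0009 q6 -2.23 F [-0.22  0.87  2.36] T [ 0.102  0.013 -0.018] w 0.28
time: 24.48
tool_pos: [0.4756, -0.131, 0.2073]
tcp_rot: [-1.566, -0.151, 0.148]
wrist_force: [0.8, -0.4, 2.6]
width: 0.28
t 24.475 pos [ 0.4756 -0.131   0.2073] yaw 100.91 tilt xz 0.0019 -0.001 q6 -2.08 F [ 0.83 -0.45  2.61] T [-0.018 -0.088 -0.019] w 0.28
time: 24.98
tool_pos: [0.4756, -0.131, 0.2073]
tcp_rot: [-1.571, 0.006, -0.009]
wrist_force: [0.4, 0.1, 3.2]
width: 0.287
t 24.975 pos [ 0.4756 -0.131   0.2073] yaw 89.45 tilt xz 0.0023 -0.0006 q6 -1.88 F [0.41 0.11 3.23] T [ 0.031 -0.148 -0.018] w 0.287
```

```bash
python3 -m handwheel '[[0,0,0,0,0.06,0,0.1],[0,0,0,0,0.06,0,0.1],[0,0,0,0,0.06,0,0.1],[0,0,0,0,0.06,0,0.1]]'; python3 st.py
python3 -m handwheel '[[0,0,0,0,0.06,0,0.1],[0,0,0,0,0.06,0,0.1],[0,0,0,0,0.06,0,0.1],[0,0,0,0,0.06,0,0.1]]'; python3 st.py
python3 - <<'E'
# recheck box outline, subpixel-ish, in top image
from h import *
for n,b,lo in(("top",(165,255,325,425),None),("side",(130,215,285,390),None)):
    c=load(n); g=c["image"][b[0]:b[1],b[2]:b[3]]
    k=cv2.resize(g,None,fx=7.5 if n=="side" else 8,fy=7 if n=="side" else 6.6,interpolation=cv2.INTER_NEAREST)[...,::-1]
    cv2.imwrite(f"pics/n_{n}.png",np.clip(k*1.0 if n=="side" else k.astype(float)*1.5,0,255).astype(np.uint8)[:600,:800])
E
```

```text
time: 25.48
tool_pos: [0.4758, -0.1309, 0.2072]
tcp_rot: [-1.562, 0.194, -0.198]
wrist_force: [0.8, 0.2, 2.0]
width: 0.28
t 25.475 pos [ 0.4758 -0.1309  0.2072] yaw 75.68 tilt xz 0.0026 0.0002 q6 -1.64 F [0.79 0.21 2.03] T [ 0.108 -0.273  0.027] w 0.28
time: 25.98
tool_pos: [0.4758, -0.131, 0.2073]
tcp_rot: [-1.537, 0.382, -0.386]
wrist_force: [0.9, -0.4, 1.6]
width: 0.287
t 25.975 pos [ 0.4758 -0.131   0.2073] yaw 61.93 tilt xz 0.0027 0.0006 q6 -1.4 F [ 0.94 -0.36  1.56] T [-0.02  -0.197 -0.022] w 0.287
```

View pics/n_top.png

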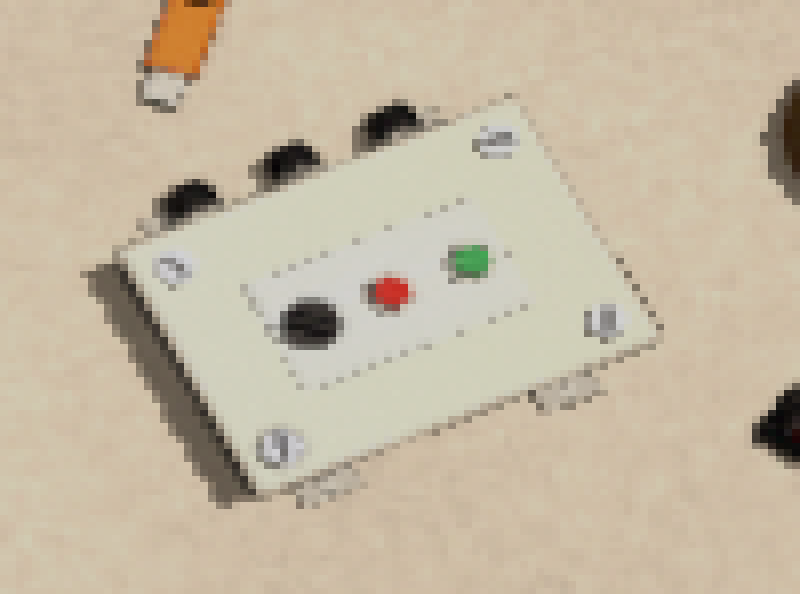

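No drop anywhere, so I'll feel for the head's edges to find its centre in the robot's own frame: slide lightly sideways until the tip falls off the rim, staying well above the cover.

```bash
python3 -m handwheel '[[0,-0.0024,0,0,-0.175,0,0.1],[0,0,0,0,-0.175,0,0.1],[0,0,0,0,-0.175,0,0.1],[0,0,0,0,-0.175,0,0.1],[-0.0005,0,0.003,0,0,0,0.1],[0,0.0018,0.001,0,0,0,0.1]]'; python3 st.py
for k in 1; do
python3 -m handwheel '[[0,0,0.001,0,0,0,0.1]]' | grep -E "pos"
python3 -m handwheel '[[0,0,0.001,0,0,0,0.1]]' | grep -E "pos"
python3 -m handwheel '[[0,0,0.001,0,0,0,0.1]]' | grep -E "pos"
python3 -m handwheel '[[0,0,0.001,0,0,0,0.1]]' | grep -E "pos"
done; python3 st.py
```

```text
time: 26.72
tool_pos: [0.4736, -0.1268, 0.2072]
tcp_rot: [-1.565, -0.165, 0.164]
wrist_force: [-0.4, 1.3, 4.9]
width: 0.284
t 26.725 pos [ 0.4736 -0.1268  0.2072] yaw 102.0 tilt xz 0.0006 -0.0004 q6 -2.093 F [-0.38  1.33  4.9 ] T [-0.101  0.044  0.077] w 0.284
tool_pos: [0.4736, -0.1262, 0.2075]
tool_pos: [0.4734, -0.1255, 0.2074]
tool_pos: [0.4731, -0.1245, 0.2074]
tool_pos: [0.4729, -0.1234, 0.2073]
t 27.225 pos [ 0.4729 -0.1234  0.2073] yaw 102.15 tilt xz 0.0008 -0.0013 q6 -2.088 F [ 0.59 -2.14  2.23] T [-0.784 -0.109 -0.035] w 0.278
```

```bash
python3 -m handwheel '[[0,0,0.001,0,0,0,0.1]]' | grep -E "pos|force"
python3 -m handwheel '[[0,0,0.001,0,0,0,0.1]]' | grep -E "pos|force"
python3 st.py
```

```text
tool_pos: [0.4727, -0.1224, 0.2073]
wrist_force: [0.3, -2.4, 3.0]
tool_pos: [0.4724, -0.1213, 0.2073]
wrist_force: [0.7, -2.7, 3.5]
t 27.475 pos [ 0.4724 -0.1213  0.2073] yaw 102.15 tilt xz 0.0007 -0.0009 q6 -2.085 F [ 0.7  -2.68  3.52] T [-0.919 -0.188  0.013] w 0.29
```

```bash
python3 look.py 7 362 160 360 228
```

```text
[ WARN:0@2.418] global loadsave.cpp:1063 imwrite_ Unsupported depth image for selected encoder is fallbacked to CV_8U.
```

View pics/l7.png

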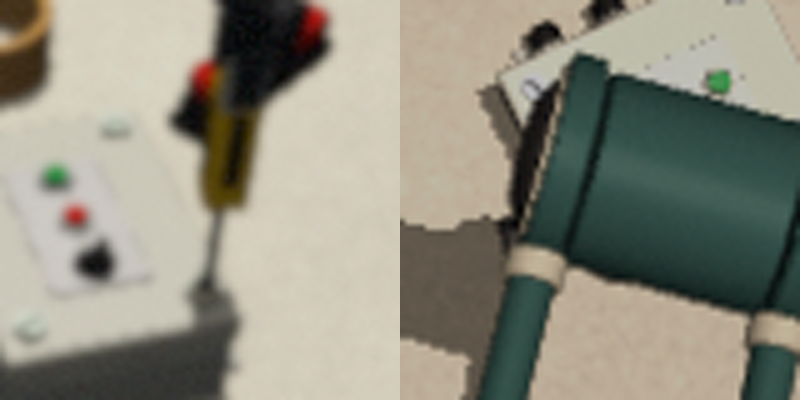

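```bash
for a in 1; do
python3 -m handwheel '[[0,0,0.0008,0,0,0,0.1]]' | grep -E "pos|force"
python3 -m handwheel '[[0,0,0.0008,0,0,0,0.1]]' | grep -E "pos|force"
python3 -m handwheel '[[0,0,0.0008,0,0,0,0.1]]' | grep -E "pos|force"
done
```

```text
tool_pos: [0.4722, -0.1205, 0.2072]
wrist_force: [0.8, -2.3, 3.8]
tool_pos: [0.4713, -0.1187, 0.2064]
wrist_force: [-0.6, 1.3, -2.2]
tool_pos: [0.4702, -0.1174, 0.2054]
wrist_force: [-0.2, 0.7, -1.4]
```

The tip fell off the +y rim at TCP y ≈ -0.120, with the tip trailing the tool by a couple of mm from friction. Now the same on the -y side, so the lag cancels.

```bash
python3 -m handwheel '[[0,-0.0045,0,0,0,0,0.1],[0,0,-0.011,0,0,0,0.1],[0,0,-0.011,0,0,0,0.1],[0,0,0,0,0,0,0.1],[0,0.0026,-0.001,0,0,0,0.1],[0,0,-0.001,0,0,0,0.1]]'; python3 st.py
python3 -m handwheel '[[0,0,-0.001,0,0,0,0.1]]' | grep -E "pos|force"
python3 -m handwheel '[[0,0,-0.001,0,0,0,0.1]]' | grep -E "pos|force"
```

```text
time: 28.7
tool_pos: [0.4763, -0.142, 0.2083]
tcp_rot: [-1.564, -0.166, 0.167]
wrist_force: [0.1, 0.6, -1.6]
width: 0.289
t 28.7 pos [ 0.4763 -0.142   0.2083] yaw 102.16 tilt xz -0.0007 0.0006 q6 -2.123 F [ 0.08  0.57 -1.63] T [0.011 0.014 0.011] w 0.289
tool_pos: [0.4768, -0.143, 0.2087]
wrist_force: [0.6, -0.0, -1.6]
tool_pos: [0.4771, -0.144, 0.2089]
wrist_force: [0.5, -0.9, -1.8]
```

```bash
python3 -m handwheel '[[0,0,0.006,0,0,0,0.1],[0,0.0015,0,0,0,0,0.1],[0,0.001,-0.001,0,0,0,0.1],[0,0,-0.001,0,0,0,0.1]]' | grep -E "pos|force"; python3 st.py
python3 -m handwheel '[[0,0,-0.001,0,0,0,0.1]]' | grep -E "pos|force"
python3 -m handwheel '[[0,0,-0.001,0,0,0,0.1]]' | grep -E "pos|force"
python3 -m handwheel '[[0,0,-0.001,0,0,0,0.1]]' | grep -E "pos|force"
python3 -m handwheel '[[0,0,-0.001,0,0,0,0.1]]' | grep -E "pos|force"
```

```text
tool_pos: [0.4761, -0.1402, 0.2061]
wrist_force: [0.4, -0.3, -2.2]
t 29.45 pos [ 0.4761 -0.1402  0.2061] yaw 102.17 tilt xz -0.0002 0.0001 q6 -2.12 F [ 0.43 -0.33 -2.23] T [-0.004  0.009 -0.002] w 0.282
tool_pos: [0.4765, -0.1413, 0.2063]
wrist_force: [-0.1, -0.1, -1.1]
tool_pos: [0.4767, -0.1423, 0.2063]
wrist_force: [0.1, 0.1, -1.0]
tool_pos: [0.4769, -0.1433, 0.2063]
wrist_force: [-0.4, -1.0, -0.9]
tool_pos: [0.4771, -0.1442, 0.2063]
wrist_force: [-0.3, -0.6, -2.3]
```

At y = -0.140 the tip is already beside the head, with no contact at the lower height. I'll use that: creep in +y until the blade's flank touches the head's side.

```bash
python3 -m handwheel '[[0,0,0.003,0,0,0,0.1],[0,0,0,0,0,0,0.1]]' | grep -E "pos|force"
python3 -m handwheel '[[0,0,0.001,0,0,0,0.1]]' | grep -E "pos|force"
python3 -m handwheel '[[0,0,0.001,0,0,0,0.1]]' | grep -E "pos|force"
python3 -m handwheel '[[0,0,0.001,0,0,0,0.1]]' | grep -E "pos|force"
python3 st.py
```

```text
tool_pos: [0.4763, -0.1409, 0.2063]
wrist_force: [-1.1, -0.2, -1.5]
tool_pos: [0.4762, -0.1401, 0.2063]
wrist_force: [0.2, -0.2, -0.2]
tool_pos: [0.476, -0.1391, 0.2063]
wrist_force: [-0.2, 0.1, -2.1]
tool_pos: [0.4758, -0.1382, 0.2063]
wrist_force: [0.2, 0.1, 0.3]
t 30.575 pos [ 0.4758 -0.1382  0.2063] yaw 102.16 tilt xz -0.0 -0.0 q6 -2.116 F [0.2  0.09 0.29] T [-0.062  0.021  0.025] w 0.281
```

```bash
python3 -m handwheel '[[0,0,0.001,0,0,0,0.1]]' | grep -E "pos|force"
python3 -m handwheel '[[0,0,0.001,0,0,0,0.1]]' | grep -E "pos|force"
python3 -m handwheel '[[0,0,0.001,0,0,0,0.1]]' | grep -E "pos|force"
python3 st.py
```

```text
tool_pos: [0.4756, -0.1373, 0.2063]
wrist_force: [-0.2, -0.6, -0.8]
tool_pos: [0.4755, -0.1366, 0.2063]
wrist_force: [0.5, -1.4, -1.9]
tool_pos: [0.4753, -0.1358, 0.2064]
wrist_force: [0.1, -3.0, -2.2]
t 30.95 pos [ 0.4753 -0.1358  0.2064] yaw 102.17 tilt xz 0.0002 -0.0013 q6 -2.111 F [ 0.12 -2.95 -2.17] T [-0.691 -0.189  0.033] w 0.28
```

Run:
```python
from h import *
from workcell import optics
c=optics.read_camera("side"); np.savez("side8.npz",**c)
f=lambda i:np.clip(1.5*cv2.resize(i[145:195,337:387,::-1],(400,400),interpolation=cv2.INTER_CUBIC).astype(float),0,255).astype(np.uint8)
cv2.imwrite("pics/c8.png",np.hstack([f(load("side","7")["image"]),f(c["image"])]))
for t in("7","8"):
    c=load("side",t); P=pts(c); hsv=cv2.cvtColor(c["image"],cv2.COLOR_RGB2HSV); H,S,V=[hsv[...,i].astype(int) for i in range(3)]
    g=cv2.cvtColor(c["image"],cv2.COLOR_RGB2GRAY)
    for r in range(152,182): print(r,g[r,356:370])
    print()
```

```text
152 [155 157 158 158 152 131  94  61  50  50  45  30  14  20]
153 [154 156 157 158 149 124  86  57  50  49  41  26  15  24]
154 [153 156 158 157 149 120  81  55  49  48  37  24  12  23]
155 [152 155 157 157 148 120  82  56  50  46  34  27  14  30]
156 [151 153 156 156 149 120  82  58  52  46  35  23  22  33]
157 [151 151 155 156 149 124  86  59  51  48  39  34  34  43]
158 [151 150 154 155 151 128  92  64  53  49  46  45  46  47]
159 [151 150 151 155 152 133  99  68  53  51  49  49  51  53]
160 [151 150 151 154 153 140 111  76  60  53  54  59  62  66]
161 [153 152 151 152 154 146 125  96  71  57  64  80  90  93]
162 [153 152 152 153 154 152 141 122  92  70  81 109 125 129]
163 [152 152 153 152 153 154 151 137 109  79  97 130 145 150]
164 [153 153 152 153 152 155 153 140 109  83 106 139 154 157]
165 [154 153 153 153 152 153 151 135 104  87 115 144 156 159]
166 [153 153 152 153 152 152 147 128  97  91 123 147 157 159]
167 [153 152 152 153 152 150 143 121  90  93 128 150 158 158]
168 [154 153 153 153 153 151 140 114  85  96 132 152 158 159]
169 [153 152 153 153 152 151 139 113  83  98 1
[... 1920 characters left out ...]
3 153 156 157 158]
171 [153 152 152 150 139 118  87  81 114 141 153 156 158 160]
172 [153 153 153 148 132 103  69  75 108 136 151 156 158 158]
173 [153 153 151 143 125  93  61  71 105 131 147 155 156 157]
174 [152 152 149 137 115  86  60  72  97 119 136 148 155 158]
175 [153 152 147 129 105  83  71  74  85 101 118 139 152 156]
176 [153 152 144 125 101  83  77  79  82  87 101 128 147 155]
177 [153 151 141 119  96  83  83  82  80  82  89 114 139 151]
178 [152 149 134 111  87  80  78  79  77  75  80 103 133 149]
179 [153 148 133 105  78  71  72  72  66  67  75  99 129 146]
180 [152 149 135 107  76  63  64  62  61  64  75  97 125 145]
181 [153 150 140 113  81  64  60  61  63  69  76  92 117 136]
```

View pics/c8.png

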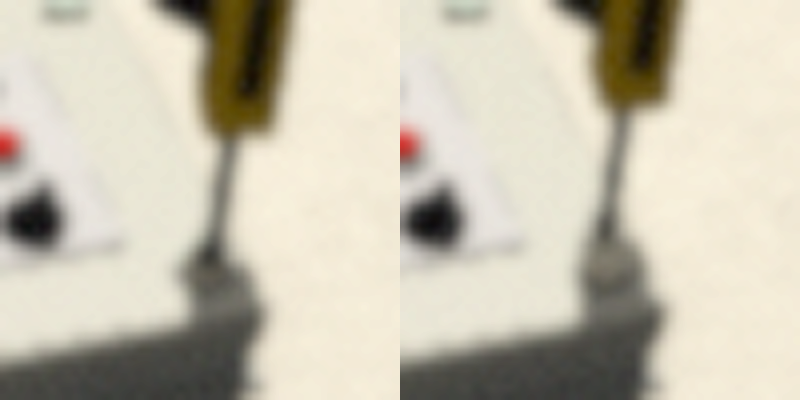

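Run:
```python
from h import *
for t,T in(("3",[.4748,-.1316,.2337]),("5",[.4753,-.1311,.2071]),("6",[.4745,-.1311,.2083]),("7",[.4724,-.1213,.2073]),("8",[.4753,-.1358,.2064])):
    c=load("side",t); g=cv2.cvtColor(c["image"],cv2.COLOR_RGB2GRAY).astype(float)
    T=np.array(T); p=proj(c,[T-[0,0,.0468],T-[0,0,.1088],T-[0,0,.1218]])
    rows=np.arange(145,181); w=np.array([np.clip(135-g[r,356:371],0,None).sum() for r in rows])
    # handle bottom: last row where width > ; blade start
    lo=np.argmin(np.where((rows>p[0,1]+2)&(rows<p[1,1]),w,1e9)); base=w[lo]
    # handle-bottom crossing scanning up from lo
    def cross(i,s,thr):
        while w[i]<thr: i+=s
        j=i-s; f=(thr-w[j])/(w[i]-w[j]); return rows[j]+s*f
    print(t,"pred hb,bt,tip rows",p[:,1].round(2),"obs hb",round(cross(lo,-1,base*2.2),2),"bt",round(cross(lo,1,base*1.45),2),"diff",round(cross(lo,-1,base*2.2)-p[0,1],2),round(cross(lo,1,base*1.45)-p[1,1],2))
```

```text
3 pred hb,bt,tip rows [149.83 166.79 170.17] obs hb 152.28 bt 165.23 diff 2.45 -1.56
5 pred hb,bt,tip rows [157.39 173.74 176.99] obs hb 160.03 bt 171.68 diff 2.64 -2.06
6 pred hb,bt,tip rows [157.09 173.46 176.72] obs hb 159.47 bt 172.01 diff 2.38 -1.46
7 pred hb,bt,tip rows [159.85 176.2  179.45] obs hb 162.0 bt 173.56 diff 2.15 -2.64
8 pred hb,bt,tip rows [156.44 172.77 176.02] obs hb 158.81 bt 170.62 diff 2.37 -2.15
```

Image 8 (right half) shows the tip behind the shadowed head, whose centre is at about (611,260). Sideways touch onset gives a cleaner edge than dragging: the -y side touched at TCP y ≈ -0.1372. Now the same touch on the +y side.

```bash
python3 -m handwheel '[[0,0,-0.002,0,0,0,0.1],[0,-0.005,0,0,0,0,0.1],[0,0,0.014,0,0,0,0.1],[0,0,0.014,0,0,0,0.1],[0,0.005,0,0,0,0,0.1],[0,0,0,0,0,0,0.1]]' | grep -E "pos|force"; python3 st.py
python3 -m handwheel '[[0,0,-0.002,0,0,0,0.1]]' | grep -E "pos|force"
python3 -m handwheel '[[0,0,-0.001,0,0,0,0.1]]' | grep -E "pos|force"
python3 -m handwheel '[[0,0,-0.001,0,0,0,0.1]]' | grep -E "pos|force"
python3 -m handwheel '[[0,0,-0.001,0,0,0,0.1]]' | grep -E "pos|force"
```

```text
tool_pos: [0.4692, -0.1094, 0.2056]
wrist_force: [0.4, -0.1, -1.4]
t 31.75 pos [ 0.4692 -0.1094  0.2056] yaw 102.21 tilt xz -0.001 0.0003 q6 -2.065 F [ 0.37 -0.08 -1.42] T [ 0.008 -0.044 -0.   ] w 0.282
tool_pos: [0.4701, -0.1119, 0.2061]
wrist_force: [0.0, 0.1, -0.8]
tool_pos: [0.4704, -0.1132, 0.2063]
wrist_force: [-1.0, 0.2, -1.2]
tool_pos: [0.4707, -0.1141, 0.2064]
wrist_force: [0.1, 0.2, -1.9]
tool_pos: [0.4708, -0.115, 0.2063]
wrist_force: [0.6, -0.4, -1.0]
```

```bash
python3 -m handwheel '[[0,0,-0.0015,0,0,0,0.1]]' | grep -E "pos|force"
python3 -m handwheel '[[0,0,-0.0015,0,0,0,0.1]]' | grep -E "pos|force"
python3 -m handwheel '[[0,0,-0.001,0,0,0,0.1]]' | grep -E "pos|force"
python3 -m handwheel '[[0,0,-0.001,0,0,0,0.1]]' | grep -E "pos|force"
python3 -m handwheel '[[0,0,-0.001,0,0,0,0.1]]' | grep -E "pos|force";python3 st.py
```

```text
tool_pos: [0.4711, -0.1164, 0.2063]
wrist_force: [-0.3, 0.2, -1.0]
tool_pos: [0.4714, -0.1178, 0.2063]
wrist_force: [-0.4, 0.2, -2.2]
tool_pos: [0.4716, -0.1188, 0.2063]
wrist_force: [-0.4, -0.1, -2.2]
tool_pos: [0.4718, -0.1197, 0.2063]
wrist_force: [0.1, -0.5, -1.5]
tool_pos: [0.472, -0.1207, 0.2063]
wrist_force: [0.2, -0.9, -1.4]
t 32.875 pos [ 0.472  -0.1207  0.2063] yaw 102.16 tilt xz 0.0 -0.0 q6 -2.084 F [ 0.23 -0.89 -1.38] T [-0.067 -0.052 -0.006] w 0.283
```

```bash
python3 -m handwheel '[[0,0,-0.001,0,0,0,0.1]]' | grep -E "pos|force"
python3 -m handwheel '[[0,0,-0.001,0,0,0,0.1]]' | grep -E "pos|force"
python3 -m handwheel '[[0,0,-0.001,0,0,0,0.1]]' | grep -E "pos|force"
python3 -m handwheel '[[0,0,-0.001,0,0,0,0.1]]' | grep -E "pos|force";python3 st.py
```

```text
tool_pos: [0.4722, -0.1216, 0.2063]
wrist_force: [0.4, 0.9, -0.3]
tool_pos: [0.4723, -0.1223, 0.2063]
wrist_force: [0.3, 0.6, -0.7]
tool_pos: [0.4725, -0.1231, 0.2062]
wrist_force: [-0.4, 2.7, -0.2]
tool_pos: [0.4727, -0.1239, 0.2062]
wrist_force: [-0.6, 3.5, 1.0]
t 33.375 pos [ 0.4727 -0.1239  0.2062] yaw 102.15 tilt xz -0.0001 0.0016 q6 -2.092 F [-0.64  3.48  0.98] T [0.979 0.183 0.013] w 0.283
```

The two sides touched at TCP y ≈ -0.1372 and -0.1218, so the head's centre in tool terms is y ≈ -0.1295, which is outside what I had probed. Hopping there.

```bash
python3 -m handwheel '[[0,0,0.002,0,0,0,0.1],[0,-0.005,0,0,0,0,0.1],[0,0,-0.007,0,0,0,0.1],[0,0.0022,0,0,0,0,0.1],[0,0,0,0,0,0,0.1]]' | grep -E "pos|force"; python3 st.py .4744 -.1295 .2083
```

```text
tool_pos: [0.4737, -0.1297, 0.2087]
wrist_force: [1.2, -0.3, -1.4]
t 34.0 pos [ 0.4737 -0.1297  0.2087] yaw 102.14 tilt xz -0.0006 0.0001 q6 -2.1 F [ 1.25 -0.28 -1.39] T [-0.058 -0.025 -0.003] w 0.284
shift tool [0.0008 0.0004 0.    ]
```

```bash
python3 -m handwheel '[[0.0004,0.0012,0,0,0,0,0.1],[0,0.0012,0,0,0,0,0.1],[0,0,0,0,-0.04,0,0.1],[0,0,0,0,-0.04,0,0.1]]' | grep pos; python3 st.py
python3 -m handwheel '[[0,0,0,0,-0.04,0,0.1],[0,0,0,0,-0.04,0,0.1],[0,0,0,0,-0.04,0,0.1],[0,0,0,0,-0.04,0,0.1]]'|grep pos; python3 st.py
```

```text
tool_pos: [0.4742, -0.1293, 0.2065]
t 34.5 pos [ 0.4742 -0.1293  0.2065] yaw 106.83 tilt xz -0.0002 0.0001 q6 -2.181 F [-0.94  0.17 -2.12] T [ 0.004 -0.013  0.014] w 0.277
tool_pos: [0.4741, -0.1292, 0.2065]
t 35.0 pos [ 0.4741 -0.1292  0.2065] yaw 115.99 tilt xz -0.0003 0.0002 q6 -2.341 F [-0.16  0.32 -1.51] T [ 0.052  0.045 -0.07 ] w 0.286
```

The tool is at z 0.2065 with no upward force, so the tip is below the head's top without touching. It looks to be in the slot. Lowering gently to confirm.

```bash
python3 -m handwheel '[[0,0.001,0,0,0.08,0,0.1],[0,0.001,0,0,0,0,0.1]]' | grep pos; python3 st.py
python3 -m handwheel '[[0,0.001,0,0,0,0,0.1],[0,0,0,0,0,0,0.1]]'|grep pos; python3 st.py
```

```text
tool_pos: [0.4744, -0.1293, 0.2047]
t 35.25 pos [ 0.4744 -0.1293  0.2047] yaw 111.38 tilt xz 0.0002 -0.0001 q6 -2.261 F [-1.38  0.87 -0.64] T [ 0.08   0.013 -0.016] w 0.28
tool_pos: [0.4743, -0.1293, 0.2037]
t 35.5 pos [ 0.4743 -0.1293  0.2037] yaw 111.37 tilt xz 0.0001 -0.0001 q6 -2.261 F [ 0.02  0.24 -0.76] T [0.042 0.007 0.022] w 0.283
```

```bash
python3 -m handwheel '[[0,0.001,0,0,0,0,0.1],[0,0,0,0,0,0,0.1]]'|grep pos; python3 st.py
python3 -m handwheel '[[0,0.001,0,0,0,0,0.1],[0,0,0,0,0,0,0.1]]'|grep pos; python3 st.py
```

```text
tool_pos: [0.4747, -0.1294, 0.2034]
t 35.75 pos [ 0.4747 -0.1294  0.2034] yaw 111.34 tilt xz 0.0009 -0.0006 q6 -2.26 F [-0.73  0.45  3.09] T [0.134 0.112 0.009] w 0.286
tool_pos: [0.4752, -0.1295, 0.2031]
t 36.0 pos [ 0.4752 -0.1295  0.2031] yaw 111.33 tilt xz 0.0019 -0.0012 q6 -2.26 F [-0.87  0.39  7.03] T [ 0.22   0.199 -0.031] w 0.287
```

Seated: the floor is at 0.2035, 4 mm below the head's top. Driving clockwise, following the sink with a gentle push.

```bash
python3 -m handwheel '[[0,0,0,0,0.1,0,0.1],[0,0.0001,0,0,0.12,0,0.1],[0,0.0002,0,0,0.15,0,0.1],[0,0.0002,0,0,0.15,0,0.1]]'|grep pos; python3 st.py
python3 -m handwheel '[[0,0.0002,0,0,0.15,0,0.1],[0,0.0002,0,0,0.15,0,0.1],[0,0.0002,0,0,0.15,0,0.1],[0,0.0002,0,0,0.15,0,0.1]]'|grep pos; python3 st.py
```

```text
tool_pos: [0.4759, -0.1298, 0.203]
t 36.5 pos [ 0.4759 -0.1298  0.203 ] yaw 81.27 tilt xz 0.0041 -0.0006 q6 -1.735 F [0.51 1.02 6.97] T [ 0.024 -0.122  0.059] w 0.282
tool_pos: [0.4763, -0.1303, 0.2024]
t 37.0 pos [ 0.4763 -0.1303  0.2024] yaw 46.89 tilt xz 0.0051 0.0018 q6 -1.135 F [ 0.78 -0.62  6.69] T [-0.238 -0.315  0.073] w 0.281
```

```bash
python3 -m handwheel '[[0,0.0002,0,0,0.15,0,0.1],[0,0.0002,0,0,0.15,0,0.1],[0,0.0002,0,0,0.15,0,0.1],[0,0.0002,0,0,0.15,0,0.1]]'|grep pos; python3 st.py .475 -.1295 .2015
python3 -m handwheel '[[0,0.0002,0,0,0.15,0,0.1],[0,0.0002,0,0,0.15,0,0.1],[0,0.0002,0,0,0.15,0,0.1],[0,0.0002,0,0,0.15,0,0.1]]'|grep pos; python3 st.py .475 -.1295 .2015
```

```text
tool_pos: [0.4766, -0.1307, 0.2017]
t 37.5 pos [ 0.4766 -0.1307  0.2017] yaw 12.52 tilt xz 0.0043 0.0049 q6 -0.535 F [ 0.94 -1.01  5.45] T [-0.533 -0.526  0.072] w 0.283
shift tool [-0.0016  0.0002 -0.0013]
tool_pos: [0.477, -0.1315, 0.201]
t 38.0 pos [ 0.477  -0.1315  0.201 ] yaw -21.84 tilt xz 0.002 0.0079 q6 0.065 F [ 1.55 -3.82  4.46] T [-1.083 -0.68   0.088] w 0.278
shift tool [-0.0011 -0.0005 -0.0026]
```

A lateral load is building because the driver sits slightly canted in the grip (about 2.5 mm at the tip), so the tool has to orbit the screw. I'll shift with it and go on more slowly.

```bash
python3 -m handwheel '[[0.0009,0.0002,0.0006,0,0.08,0,0.1],[0.0009,0.0002,0.0006,0,0.1,0,0.1],[0,0.0002,0,0,0.1,0,0.1]]'|grep pos; python3 st.py
python3 -m handwheel '[[0,0.0002,0,0,0.1,0,0.1],[0,0.0002,0,0,0.1,0,0.1]]'|grep pos; python3 st.py
```

```text
tool_pos: [0.4771, -0.1337, 0.2007]
t 38.375 pos [ 0.4771 -0.1337  0.2007] yaw -37.8 tilt xz 0.0002 0.0078 q6 0.339 F [ 0.4  -2.96  8.04] T [-1.057 -0.381  0.091] w 0.281
tool_pos: [0.477, -0.134, 0.2004]
t 38.625 pos [ 0.477  -0.134   0.2004] yaw -49.25 tilt xz -0.0008 0.0081 q6 0.539 F [ 0.38 -3.84  7.91] T [-1.207 -0.224  0.104] w 0.28
```

```bash
python3 -m handwheel '[[0.0006,0.0001,0.0007,0,0.06,0,0.1],[0,0.0001,0,0,0.06,0,0.1],[0,0,0,0,0,0,0.1]]'|grep pos; python3 st.py
python3 -m handwheel '[[0,0.0001,0,0,0.06,0,0.1],[0,0.0001,0,0,0.06,0,0.1],[0,0,0,0,0,0,0.1]]'|grep pos; python3 st.py
```

```text
tool_pos: [0.4768, -0.1349, 0.2001]
t 39.0 pos [ 0.4768 -0.1349  0.2001] yaw -55.97 tilt xz -0.0013 0.0074 q6 0.655 F [ 0.48 -4.29  8.36] T [-1.181 -0.055  0.075] w 0.281
tool_pos: [0.4767, -0.135, 0.2]
t 39.375 pos [ 0.4767 -0.135   0.2   ] yaw -62.84 tilt xz -0.0019 0.0074 q6 0.775 F [-0.12 -4.41  8.23] T [-1.335  0.051  0.081] w 0.287
```

```bash
python3 -m handwheel '[[0.0004,0,0.0004,0,0.05,0,0.1],[0,0,0,0,0,0,0.1]]'|grep pos; python3 st.py
python3 -m handwheel '[[0,0,0,0,0.05,0,0.1],[0,0,0,0,0,0,0.1]]'|grep pos; python3 st.py
python3 -m handwheel '[[0,0,0,0,0.04,0,0.1],[0,0,0,0,0,0,0.1]]'|grep pos; python3 st.py
```

```text
tool_pos: [0.4763, -0.1354, 0.1999]
t 39.625 pos [ 0.4763 -0.1354  0.1999] yaw -65.7 tilt xz -0.002 0.0069 q6 0.823 F [ 0.88 -4.16  7.74] T [-1.237  0.118  0.072] w 0.281
tool_pos: [0.4763, -0.1355, 0.1999]
t 39.875 pos [ 0.4763 -0.1355  0.1999] yaw -68.56 tilt xz -0.0022 0.0068 q6 0.873 F [ 0.4  -3.6   8.03] T [-1.249  0.106  0.053] w 0.284
tool_pos: [0.4762, -0.1355, 0.1999]
t 40.125 pos [ 0.4762 -0.1355  0.1999] yaw -70.84 tilt xz -0.0023 0.0068 q6 0.913 F [-0.67 -3.63  8.55] T [-1.276  0.224  0.04 ] w 0.287
```

```bash
python3 -m handwheel '[[0,0,0,0,0.04,0,0.1],[0,0,0,0,0,0,0.1]]'|grep pos; python3 st.py
python3 -m handwheel '[[0,0,0,0,0.04,0,0.1],[0,0,0,0,0,0,0.1]]'|grep pos; python3 st.py
python3 -m handwheel '[[0,0,0,0,0.04,0,0.1],[0,0,0,0,0,0,0.1]]'|grep pos; python3 st.py
```

```text
tool_pos: [0.4761, -0.1356, 0.1998]
t 40.375 pos [ 0.4761 -0.1356  0.1998] yaw -73.14 tilt xz -0.0023 0.0066 q6 0.953 F [-1.53 -4.09  7.84] T [-1.287  0.205  0.044] w 0.281
tool_pos: [0.476, -0.1356, 0.1998]
t 40.625 pos [ 0.476  -0.1356  0.1998] yaw -75.43 tilt xz -0.0024 0.0065 q6 0.993 F [-0.82 -3.61  8.16] T [-1.278  0.239  0.043] w 0.285
tool_pos: [0.4759, -0.1356, 0.1997]
t 40.875 pos [ 0.4759 -0.1356  0.1997] yaw -77.72 tilt xz -0.0024 0.0064 q6 1.033 F [-2.01 -4.58  7.74] T [-1.304  0.252  0.07 ] w 0.285
```

```bash
python3 -m handwheel '[[0,0,0,0,0.04,0,0.1],[0,0,0,0,0,0,0.1]]'|grep pos; python3 st.py
python3 -m handwheel '[[0,0,0,0,0.04,0,0.1],[0,0,0,0,0,0,0.1]]'|grep pos; python3 st.py
python3 -m handwheel '[[0,0,0,0,0.03,0,0.1],[0,0,0,0,0,0,0.1]]'|grep pos; python3 st.py
```

```text
tool_pos: [0.4759, -0.1356, 0.1997]
t 41.125 pos [ 0.4759 -0.1356  0.1997] yaw -80.01 tilt xz -0.0025 0.0063 q6 1.073 F [-0.6  -3.95  8.46] T [-1.402  0.309  0.048] w 0.279
tool_pos: [0.4757, -0.1356, 0.1996]
t 41.375 pos [ 0.4757 -0.1356  0.1996] yaw -82.3 tilt xz -0.0024 0.0062 q6 1.113 F [-1.   -3.57  8.32] T [-1.403  0.341  0.085] w 0.283
tool_pos: [0.4757, -0.1356, 0.1996]
t 41.625 pos [ 0.4757 -0.1356  0.1996] yaw -84.01 tilt xz -0.0025 0.0062 q6 1.143 F [-1.1  -4.38  8.03] T [-1.428  0.384  0.104] w 0.281
```

```bash
python3 -m handwheel '[[0,0,0,0,0.03,0,0.1],[0,0,0,0,0,0,0.1]]'|grep pos; python3 st.py
python3 -m handwheel '[[0,0,0,0,0.03,0,0.1],[0,0,0,0,0,0,0.1]]'|grep pos; python3 st.py
```

```text
tool_pos: [0.4756, -0.1357, 0.1996]
t 41.875 pos [ 0.4756 -0.1357  0.1996] yaw -85.73 tilt xz -0.0026 0.0061 q6 1.173 F [-1.02 -3.81  8.88] T [-1.448  0.434  0.11 ] w 0.285
tool_pos: [0.4756, -0.1357, 0.1996]
t 42.125 pos [ 0.4756 -0.1357  0.1996] yaw -87.44 tilt xz -0.0026 0.0061 q6 1.203 F [-1.22 -4.54  8.55] T [-1.391  0.504  0.116] w 0.279
```

```bash
python3 -m handwheel '[[0,0,0,0,0.03,0,0.1],[0,0,0,0,0,0,0.1]]'|grep pos; python3 st.py
python3 -m handwheel '[[0,0,0,0,0.03,0,0.1],[0,0,0,0,0,0,0.1]]'|grep pos; python3 st.py
python3 -m handwheel '[[0,0,0,0,0,0,0.1]]'|grep pos; python3 st.py
```

```text
tool_pos: [0.4755, -0.1357, 0.1996]
t 42.375 pos [ 0.4755 -0.1357  0.1996] yaw -89.16 tilt xz -0.0027 0.006 q6 1.233 F [-1.96 -4.53  7.91] T [-1.442  0.529  0.132] w 0.281
tool_pos: [0.4755, -0.1357, 0.1996]
t 42.625 pos [ 0.4755 -0.1357  0.1996] yaw -90.88 tilt xz -0.0028 0.006 q6 1.263 F [-2.07 -4.68  9.07] T [-1.429  0.584  0.126] w 0.282
tool_pos: [0.4754, -0.1357, 0.1996]
t 42.75 pos [ 0.4754 -0.1357  0.1996] yaw -90.87 tilt xz -0.0026 0.0059 q6 1.263 F [-1.8  -4.27  8.48] T [-1.429  0.606  0.113] w 0.281
```

```bash
python3 -m handwheel '[[0,0,0,0,0.03,0,0.1],[0,0,0,0,0,0,0.1]]'|grep pos; python3 st.py
python3 -m handwheel '[[0,0,0,0,0.03,0,0.1],[0,0,0,0,0,0,0.1],[0,0,0,0,0,0,0.1]]'|grep pos; python3 st.py
```

```text
tool_pos: [0.4754, -0.1357, 0.1996]
t 43.0 pos [ 0.4754 -0.1357  0.1996] yaw -92.6 tilt xz -0.0029 0.0058 q6 1.293 F [-1.97 -4.19  7.99] T [-1.398  0.521  0.097] w 0.283
tool_pos: [0.4754, -0.1357, 0.1996]
t 43.375 pos [ 0.4754 -0.1357  0.1996] yaw -94.3 tilt xz -0.0029 0.0057 q6 1.323 F [-1.62 -4.27  8.3 ] T [-1.471  0.584  0.112] w 0.281
```

```bash
python3 -m handwheel '[[0,0,0,0,0.03,0,0.1],[0,0,0,0,0.03,0,0.1],[0,0,0,0,0,0,0.1]]'|grep pos; python3 st.py
python3 -m handwheel '[[0,0,0,0,0.03,0,0.1],[0,0,0,0,0,0,0.1]]'|grep pos; python3 st.py
```

```text
tool_pos: [0.4752, -0.1357, 0.1996]
t 43.75 pos [ 0.4752 -0.1357  0.1996] yaw -97.75 tilt xz -0.0029 0.0056 q6 1.383 F [-2.7  -4.45  9.41] T [-1.416  0.7    0.15 ] w 0.284
tool_pos: [0.4752, -0.1357, 0.1996]
t 44.0 pos [ 0.4752 -0.1357  0.1996] yaw -99.46 tilt xz -0.003 0.0056 q6 1.413 F [-2.7  -4.18  8.46] T [-1.429  0.767  0.179] w 0.284
```

Snug: about 0.15–0.18 N m, and z stopped sinking from yaw -82° on. Unwinding slightly, lifting out, and checking the screw and the driver.

```bash
python3 -m handwheel '[[0,-0.001,0,0,-0.12,0,0.1],[0,-0.003,0,0,-0.1,0,0.1],[0,-0.008,0,0,0,0,0.1],[0,-0.03,0,0,0,0,0.1],[0,-0.04,0,0,0,0,0.1],[0,-0.045,0,0,0,0,0.1],[0,0,0,0,0,0,0.1]]'; python3 st.py
python3 look.py 9 362 155 360 228
```

```text
time: 44.88
tool_pos: [0.4767, -0.1336, 0.3289]
tcp_rot: [-0.05, 2.188, -2.193]
wrist_force: [-0.5, -0.3, -0.9]
width: 0.283
t 44.875 pos [ 0.4767 -0.1336  0.3289] yaw -86.92 tilt xz -0.0077 0.0028 q6 1.193 F [-0.54 -0.26 -0.87] T [0.057 0.017 0.048] w 0.283[ WARN:0@2.499] global loadsave.cpp:1063 imwrite_ Unsupported depth image for selected encoder is fallbacked to CV_8U.
```

View pics/l9.png

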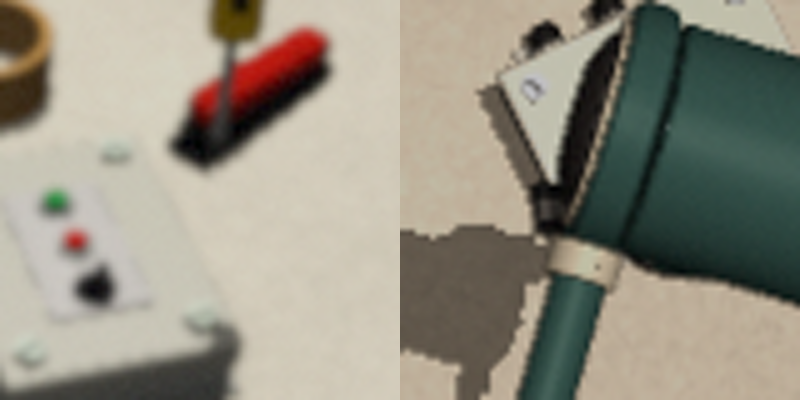

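The screw at about (205,318) now looks like the home ones, with no deep shadow. Taking the driver back to its hole.

```bash
python3 -m handwheel '[[-0.0022,0,-0.0415,0,0,0,0.1],[-0.0022,0,-0.0415,0,0,0,0.1],[-0.0022,0,-0.0415,0,0,0,0.1],[-0.0022,0,-0.0415,0,0,0,0.1],[-0.0022,0,-0.0415,0,0,0,0.1],[-0.0022,0,-0.0415,0,0,0,0.1],[-0.0022,0,-0.0415,0,0,0,0.1],[-0.0022,0,-0.0415,0,0,0,0.1]]'
python3 -m handwheel '[[-0.0022,0,-0.0415,0,0,0,0.1],[-0.0022,0,-0.0415,0,0,0,0.1],[-0.044,0,0.002,0,0,0,0.1],[-0.044,0,0.003,0,0,0,0.1],[0,0,0,0,0,0,0.1]]'; python3 st.py .5643 .282 .24
```

```text
time: 45.98
tool_pos: [0.4728, 0.2005, 0.3215]
tcp_rot: [-0.064, 2.195, -2.198]
wrist_force: [0.9, -0.3, -1.5]
width: 0.284
time: 46.6
tool_pos: [0.5631, 0.2817, 0.3197]
tcp_rot: [-0.064, 2.194, -2.201]
wrist_force: [-0.8, 0.4, -1.7]
width: 0.286
t 46.6 pos [0.5631 0.2817 0.3197] yaw -86.99 tilt xz 0.0057 0.0026 q6 1.943 F [-0.81  0.42 -1.68] T [-0.012  0.085  0.004] w 0.286
shift tool [-0.0017  0.0797 -0.0005]
```

```bash
python3 -m handwheel '[[-0.001,0.04,0,0,0,0,0.1],[0,0.04,0,0,0,0,0.1],[0,0.005,0,0,0,0,0.1],[0,0,0,0,0,0,0.1]]'; python3 st.py .5643 .282 .1418
python3 look.py 10 312 290 232 208
```

```text
time: 47.1
tool_pos: [0.5625, 0.2823, 0.2391]
tcp_rot: [-0.061, 2.194, -2.195]
wrist_force: [0.8, 0.7, -0.2]
width: 0.282
t 47.1 pos [0.5625 0.2823 0.2391] yaw -86.91 tilt xz 0.0014 0.0004 q6 1.942 F [ 0.78  0.73 -0.2 ] T [ 0.05  -0.012 -0.02 ] w 0.282
shift tool [-0.0019  0.0973  0.0004][ WARN:0@2.723] global loadsave.cpp:1063 imwrite_ Unsupported depth image for selected encoder is fallbacked to CV_8U.
```

View pics/l10.png

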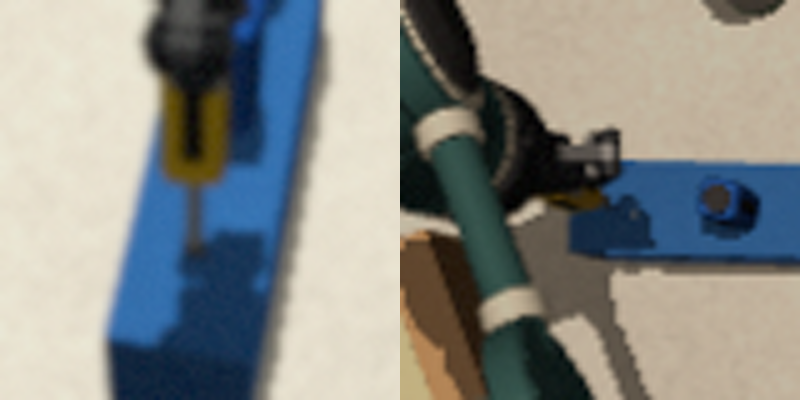

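Run:
```python
from h import *
s=load("side")
print(proj(s,[[.5643,.283,.095],[.5625,.2823,.1173],[.5625,.2823,.095]]), onz(s,[[310.1,302.1]],.095), onz(s,[[310.5,299.7]],.1173))
```

```text
[[311.0324632  303.26512787]
 [311.93274565 298.26850343]
 [311.89934235 303.07688742]] [[0.56669299 0.28053186 0.095     ]] [[0.56504389 0.28603318 0.1173    ]]
```

The tip is at about (310.5,299.7) px in the side view and the hole at about (310,302), so the cant puts the tip about 3 mm too far in +y. Correcting and lowering slowly.

```bash
python3 -m handwheel '[[-0.001,0.01,0.003,0,0,0,0.1],[0,0.008,0,0,0,0,0.1],[0,0.004,0,0,0,0,0.1],[0,0.004,0,0,0,0,0.1],[0,0.004,0,0,0,0,0.1]]'; python3 st.py .5643 .282 .1418
```

```text
time: 47.82
tool_pos: [0.5644, 0.2795, 0.2091]
tcp_rot: [-0.059, 2.194, -2.194]
wrist_force: [-0.1, 0.1, -1.2]
width: 0.283
t 47.825 pos [0.5644 0.2795 0.2091] yaw -86.92 tilt xz 0.0001 0.0 q6 1.937 F [-0.05  0.11 -1.18] T [-0.017 -0.008 -0.027] w 0.283
shift tool [-0.      0.0673 -0.0025]
```

```bash
python3 -m handwheel '[[0,0.015,0,0,0,0,0.1],[0,0.015,-0.001,0,0,0,0.1],[0,0.015,-0.001,0,0,0,0.1],[0,0.012,0,0,0,0,0.1],[0,0,0,0,0,0,0.1]]'; python3 st.py
python3 -m handwheel '[[0,0.005,0,0,0,0,0.1],[0,0.003,0,0,0,0,0.1],[0,0,0,0,0,0,0.1]]'; python3 st.py
```

```text
time: 48.45
tool_pos: [0.5632, 0.281, 0.1504]
tcp_rot: [-0.062, 2.194, -2.197]
wrist_force: [0.0, 0.6, -0.8]
width: 0.282
t 48.45 pos [0.5632 0.281  0.1504] yaw -86.92 tilt xz 0.003 0.0012 q6 1.94 F [ 0.02  0.56 -0.83] T [ 0.038 -0.013 -0.01 ] w 0.282
time: 48.82
tool_pos: [0.5644, 0.2815, 0.1445]
tcp_rot: [-0.059, 2.194, -2.194]
wrist_force: [-0.3, -0.3, -1.1]
width: 0.287
t 48.825 pos [0.5644 0.2815 0.1445] yaw -86.92 tilt xz -0.0002 -0.0001 q6 1.94 F [-0.3  -0.34 -1.08] T [-0.001  0.006  0.   ] w 0.287
```

```bash
python3 -m handwheel '[[0,0.0025,0,0,0,0,0.1],[0,0,0,0,0,0,0.1]]'|grep -E "pos|force"; python3 st.py
python3 -m handwheel '[[0,0.001,0,0,0,0,0.1],[0,0,0,0,0,0,0.1]]'|grep -E "pos|force"; python3 st.py
```

```text
tool_pos: [0.5648, 0.2817, 0.1426]
wrist_force: [-1.3, -0.2, 0.3]
t 49.075 pos [0.5648 0.2817 0.1426] yaw -86.92 tilt xz -0.0012 -0.0005 q6 1.94 F [-1.28 -0.22  0.26] T [ 0.002 -0.004 -0.022] w 0.284
tool_pos: [0.5652, 0.2819, 0.1426]
wrist_force: [-0.6, -0.2, 6.0]
t 49.325 pos [0.5652 0.2819 0.1426] yaw -86.92 tilt xz -0.0021 -0.0008 q6 1.94 F [-0.63 -0.15  5.95] T [-0.171  0.202 -0.019] w 0.282
```

The handle is on the plate (contact at 0.1426). Releasing.

```bash
python3 -m handwheel '[[0,-0.0005,0,0,0,0,0.36],[0,0,0,0,0,0,0.45],[0,0,0,0,0,0,0.6],[0,0,0,0,0,0,0.65],[0,0,0,0,0,0,0.65],[0,0,0,0,0,0,0.65]]'; python3 st.py
python3 look.py 11 312 280 232 208
```

```text
time: 50.08
tool_pos: [0.5643, 0.2815, 0.1414]
tcp_rot: [-0.059, 2.194, -2.194]
wrist_force: [0.3, 0.1, -0.1]
width: 0.65
t 50.075 pos [0.5643 0.2815 0.1414] yaw -86.92 tilt xz 0.0 0.0 q6 1.94 F [ 0.31  0.06 -0.12] T [ 0.03  -0.021  0.062] w 0.65[ WARN:0@2.624] global loadsave.cpp:1063 imwrite_ Unsupported depth image for selected encoder is fallbacked to CV_8U.
```

View pics/l11.png

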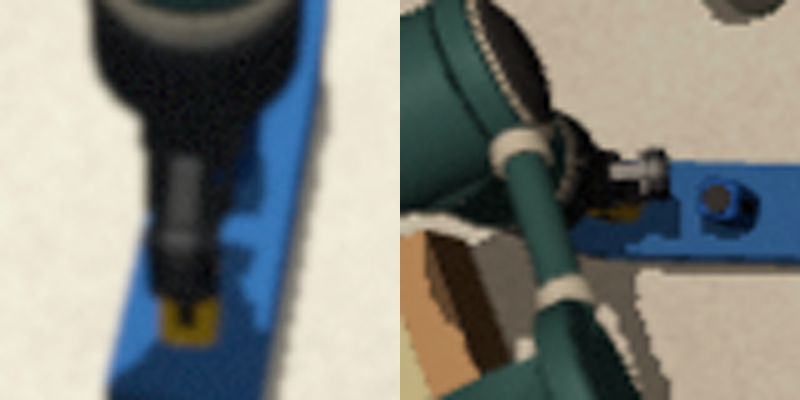

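The driver stands on the plate (yellow foot at about (188,325) in the left half) and the fingers are clear of it. Lifting straight up, slowly at first, then backing away to inspect.

```bash
python3 -m handwheel '[[0,-0.008,0,0,0,0,0.65],[0,-0.02,0,0,0,0,0.65],[0,-0.04,0,0,0,0,0.65],[0,-0.05,0,0,0,0,0.65],[0,-0.04,0,0,0,0,0.65],[0.05,0,-0.02,0,0,0,0.65],[0.05,0,-0.04,0,0,0,0.65],[0.05,0,-0.05,0,0,0,0.65]]'
python3 -m handwheel '[[0.05,0,-0.05,0,0,0,0.65],[0.02,0,-0.05,0,0,0,0.65],[0,0,-0.05,0,0,0,0.65],[0,0,0,0,0,0,0.65],[0,0,0,0,0,0,0.65]]'
python3 - <<'E'
from h import *
from workcell import optics
for n in("side","top"):
    c=optics.read_camera(n); np.savez(n+"12.npz",**c); cv2.imwrite(f"pics/{n}12.png",c["image"][:,:,::-1])
c=load("side","12"); a=load("side")["image"]
f=lambda i,y,x:np.clip(1.2*cv2.resize(i[y:y+100,x:x+100,::-1],(400,400),interpolation=cv2.INTER_CUBIC).astype(float),0,255).astype(np.uint8)
cv2.imwrite("pics/f12.png",np.hstack([f(c["image"],220,270),f(c["image"],125,290)]))
t=load("top","12")["image"]
cv2.imwrite("pics/t12.png",np.hstack([f(t,165,205),f(t,160,330)]))
for n in("top","side"):
    c=load(n,"12");P=pts(c);d=np.hypot(P[...,0]-.475,P[...,1]+.132)
    m=(d<.007); c0=load(n);P0=pts(c0); print(n,"head z",np.median(P[m][:,2]),"before",np.median(P0[m][:,2]))
    m=(np.hypot(P[...,0]-.5645,P[...,1]-.283)<.02)&(np.abs(P[...,2]-.18)<.01); q=P[m]
    print("handle top",m.sum(),q.mean(0),np.median(q[:,2]))
E
```

```text
time: 51.18
tool_pos: [0.415, 0.3775, 0.302]
tcp_rot: [-0.054, 2.196, -2.191]
wrist_force: [-0.0, 0.8, 0.4]
width: 0.648
time: 51.8
tool_pos: [0.3442, 0.5172, 0.3004]
tcp_rot: [-0.059, 2.194, -2.193]
wrist_force: [-0.0, -0.0, -0.5]
width: 0.651
top head z 0.08162993134237007 before 0.085730812153342
handle top 68 [0.56553423 0.28487512 0.18027868] 0.18055669658207718
side head z 0.07963423856305651 before 0.08224339755993126
handle top 161 [0.56765531 0.28806263 0.1792802 ] 0.17990901802625514
```

View pics/f12.png

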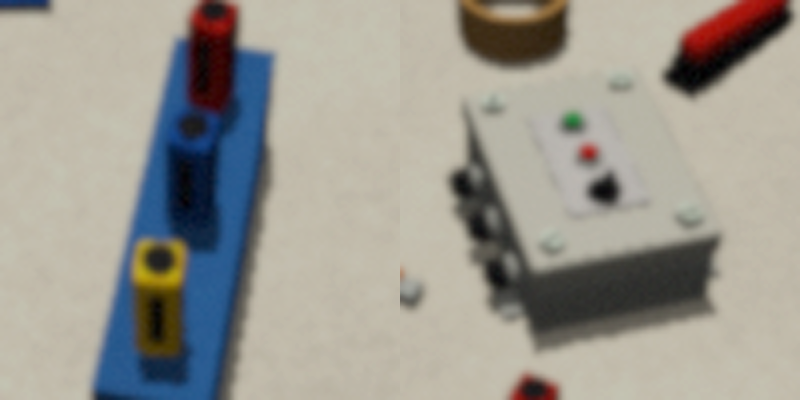

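View pics/t12.png

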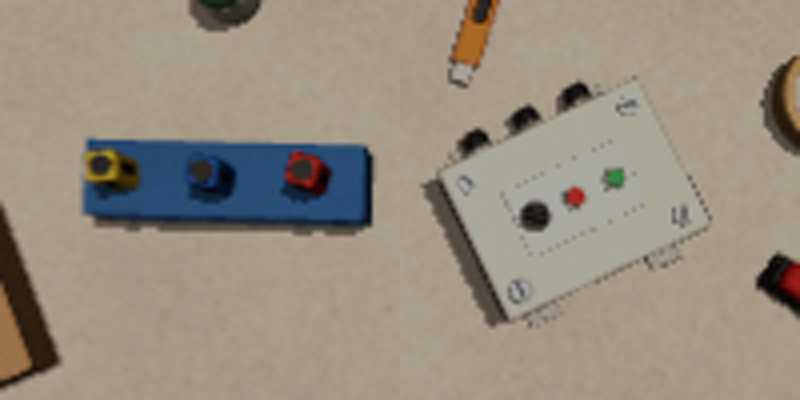

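View pics/top12.png

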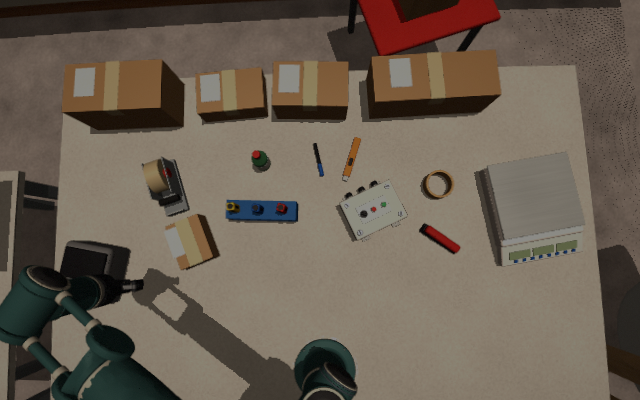

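Run:
```python
from h import *
yaw=np.radians(23.6); R=np.array([[np.cos(yaw),-np.sin(yaw)],[np.sin(yaw),np.cos(yaw)]])
out=[]
for n,c0 in(("top",[.5521,-.182]),("side",[.5541,-.1816])):
    c=load(n,"12");P=pts(c)
    for x in(-52,52):
        for y in(-77,77):
            q=np.array(c0)+R@[x/1000,y/1000]; m=np.hypot(P[...,0]-q[0],P[...,1]-q[1])<.008
            print(n,x,y,P[m][:,2].mean().round(4),np.median(P[m][:,2]).round(4),m.sum())
c=load("top","12"); g=np.mgrid[-14:14.01:.1,-14:14.01:.1]/1000
for cc in("0","12"):
    c=load("top",cc); k=cv2.cvtColor(c["image"],cv2.COLOR_RGB2GRAY)[222:243,350:371]
    out.append(cv2.resize(cv2.normalize(k,None,0,255,cv2.NORM_MINMAX),(400,400),interpolation=cv2.INTER_NEAREST))
cv2.imwrite("pics/slot2.png",np.hstack(out))
```

```text
top -52 -77 0.082 0.0824 18
top -52 77 0.0822 0.0818 17
top 52 -77 0.0819 0.0818 17
top 52 77 0.081 0.0812 18
side -52 -77 0.0798 0.0799 18
side -52 77 0.0789 0.0796 19
side 52 -77 0.079 0.0802 14
side 52 77 0.0801 0.0803 20
```

View pics/slot2.png

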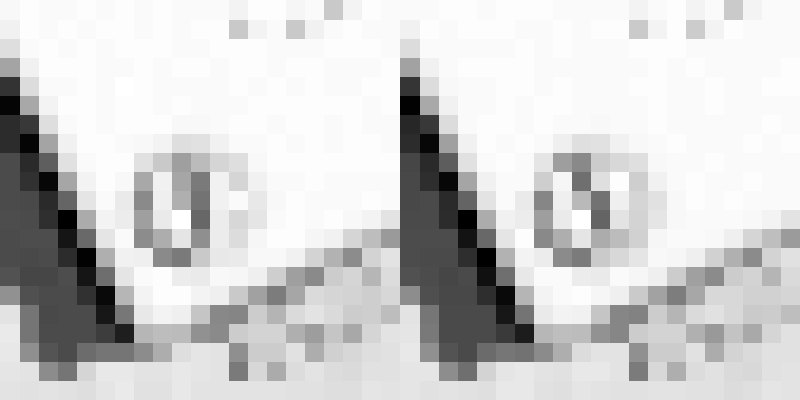

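The head is level with the three home screws, and its slot now leans parallel to the box edge. The driver stands in its hole and the bench is otherwise unchanged, so I'm handing in.

```bash
python3 -c "
from workcell import workorder; print(workorder.finish_job())"
```

```text
the job is handed in; nothing more can be done
None
```

The proud screw is driven home and snug, the yellow screwdriver is back upright in its own rack hole, and the job was handed in at about 52 s. No verdict is reported.

**How it went:**
- **Finding the slot:** This took most of the time, about 27 s. My first position for the slot was about 3 mm off in tool terms. The driver also sat a little canted in the grip (about 2.5 mm at the tip), so sweeping the bit over the head at light pressure kept missing. I found the centre by touching the bit's flank to both sides of the head, and the blade then dropped 4 mm to the slot floor.
- **Driving:** The push on the bit stayed around 8 N. I turned the driver about 3.7 rad clockwise and stopped at a torque reading of 0.15–0.18 N m, just past snug and below forcing. The sideways load on the bit reached about 5 N because of the cant.

**Last checks:**
- **Screw:** Its head is level with the three home screws, within the depth noise of about 1 mm, in both cameras. Its slot lies along the box's x axis.
- **Screwdriver:** The handle's top is at 0.180 m, so it is seated on the plate. It looks upright and stands 2–3 mm from where it was at the start.
- **Rest of the bench:** The other drivers and loose items look unmoved in the pictures; I did not measure them.

**Checks that disagreed:**
- **Torque:** It levelled off at 0.10–0.13 N m for a while before rising to snug. I therefore also relied on the tool's height, which stopped sinking, to judge that the screw was home.
- **Head edges:** The two side touches came out 15.8 mm apart instead of the expected 20 mm, because the driver gives in the grip. I used only their midpoint.

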